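Stir the drying beads

ROBOT

A 6-joint arm with a two-finger parallel gripper is mounted at the origin on the work surface. World frame = base frame: x ahead of the robot, y to its left, z up, the work surface at z = 0. Lengths are in m, angles in rad, forces in N, time in s.
With the tool pointing down it reaches from about 0.25 to 0.775 m from the base axis. Payload 4 kg.
Tool frame: the origin (TCP) lies on the centre line of the jaws, within the pads' length; the fingertips stand robot.tips_ahead ahead of it and the grasp point (between the pads) lies 8 mm behind it (robot.tips_ahead is the distance from the TCP to the fingertips, in m); z points along the fingers, y is the line along which they close (so a half turn about z gives the same grasp; the last joint's range is limited). The gripper opens to 94 mm and grips with 3 to 60 N. Pads are 16 mm wide; open, the fingers measure 119 mm over their backs; the gripper's body (75 mm by 177 mm) begins 78 mm behind the grasp point.
Start: joints at [1.18, 0.087, 1.371, -0, 1.684, -0.103], TCP at [0.156, 0.527, 0.18] pointing down, gripper open.
Joint ranges: [-3.1, 3.1], [-0.76, 2.03], [0.27, 2.55], [-1.08, 4.22], [0.17, 2.65], [-2.57, 2.57]. Speed limits (rad/s): [2.79, 2.79, 3.14, 3.14, 3.14, 3.14].

INTERFACE

Orientations are given as [roll, pitch, yaw] about the fixed x, y, z axes, in that order (R = Rz(yaw) Ry(pitch) Rx(roll)).
In Python, from bench import robot, snapshot, close_job, spotter gives the robot as it stands. The module is installed in compiled form; this text tells all that it offers.
- The arm moves only by the tool servo_tool, never from a script. Its argument "commands" is one flat list of numbers, 7 for each row, row after row: the shift along the tool's x, y, z in m, then the turn, a rotation vector about the tool's x, y, z in degrees, then the finger opening in m, from 0 to 0.094. In form: [x, y, z, ax, ay, az, grip, x, y, z, ax, ay, az, grip, ...]. A call has 1 to 10 rows; each row is the pose to reach, as a shift and turn from the pose commanded when the call began, along the tool's axes at that moment; what a row does not reach only later rows make up. A row lasts 1/8 s, in which the tool goes at most 62.5 mm and 10.7 degrees, less where a joint would pass 70% of its speed; a pose out of reach is approached as far as the arm can. A call with a gripper value outside its range is refused whole. The fingers move at their own pace and stop on an object; the grip force is fixed at half the most. Time passes only in rows, so rows that repeat a pose let the fingers close. It gives the time, the measured TCP pose, the force, the opening and the grip force at its end, in the units of the state.
- robot.get_obs(): the state, without advancing time (a new reading comes with each control period).
- snapshot(name): name is "side" or "top" or "wrist"; returns a dict with "img" (400x640x3 uint8, blue, green, red), "camera_matrix" (3x3 intrinsics, pixels), "k1" (the pictures are not rectified: a ray, as slopes to the right and down, at radius r is drawn at 1 + k1 r^2 times it, then the intrinsics apply), "extrinsics" (4x4, takes a point from camera to world coordinates); the wrist camera has in their place "hand_eye" (4x4, takes a point from camera to tool coordinates, whose origin is the TCP and whose axes are the flange's). Camera axes: x right, y down, z forward; pixel columns grow to the right and rows downward; lengths in m; the calibration is good to about 2 mm. A picture is of the moment at which its call begins: read the wrist's pose just before it. There is no depth.
- close_job(): hands the job in; it is judged then, once.
Trained networks look in a picture, given as the dict that the camera call returned (one of the last four; its "shot" number tells which), for a name from the list of things; names that differ only in an ending like _2 or _b are one class to them, and where a whole thing is asked for, a point or a joint stands for the part that bears it (a point fixed in the world has none). Each returns a list of dicts, best first, with "conf" (0 to 1); they miss things now and then, are a little off and sometimes report something else, mostly with a low value. They report only what shows in the picture. A call takes as long as a camera call. They do not tell look-alikes from the thing itself.
- spotter.trace(name, picture): "region" (400x640 bool, what is visible of it) and "box" ([left, top, width, height] in pixels, round what is visible of it).
The state is a dict: "time": time; "joint_positions": joint angles; "qvel": joint speeds; "joint_torque": joint torques, N m; "tool_pos": TCP position; "ee_rot": TCP orientation; "wrist_force": force on the tool from outside, world axes, zero at the start; "wrist_torque": the same for the moment, N m; "width": finger opening in m; "finger_force": force on a finger pad.
Only numpy, scipy, OpenCV 4.12 (cv2) and the standard library are available. Lean on these libraries where they do the work, as an engineer would, in place of code of your own. Each camera call takes 0.05 s, during which the arm holds its last target. There are 200 camera calls.

TASK

Pick every wooden bead off the grey drying mat (and any that has strayed onto the bench) and put it into the round tin with the others. Only then take the stirrer down from its hook, stir the beads with at least four full, wide, round turns with the stirrer's end kept close to the tin's bottom, and hang the stirrer back on the hook by its wire eye. All beads must end up in the tin, and the brush pot and the jar must stay where they are.

Things in the scene. Friction and masses are not known exactly. Their poses are not given: they have to be found in the camera images.
- bead1: Fresh bead: chunky barrel-shaped wooden bead, 26 across and 22 tall, with a small dark hole through its flat ends; origin at its middle, z along the hole; starts upright on the mat (three to five of the fresh beads are present)
- bead2: Fresh bead: chunky barrel-shaped wooden bead, 26 across and 22 tall, with a small dark hole through its flat ends; origin at its middle, z along the hole; starts upright on the mat (three to five of the fresh beads are present)
- bead3: Fresh bead: chunky barrel-shaped wooden bead, 26 across and 22 tall, with a small dark hole through its flat ends; origin at its middle, z along the hole; starts upright on the mat (three to five of the fresh beads are present)
- bead4: Fresh bead: chunky barrel-shaped wooden bead, 26 across and 22 tall, with a small dark hole through its flat ends; origin at its middle, z along the hole; starts upright on the mat (three to five of the fresh beads are present)
- bead5: Fresh bead: chunky barrel-shaped wooden bead, 26 across and 22 tall, with a small dark hole through its flat ends; origin at its middle, z along the hole; starts upright on the mat (three to five of the fresh beads are present)
- old1: Bead already in the tin: chunky barrel-shaped wooden bead, 26 across and 22 tall, with a small dark hole through its flat ends; origin at its middle, z along the hole
- old2: Bead already in the tin: chunky barrel-shaped wooden bead, 26 across and 22 tall, with a small dark hole through its flat ends; origin at its middle, z along the hole
- old3: Bead already in the tin: chunky barrel-shaped wooden bead, 26 across and 22 tall, with a small dark hole through its flat ends; origin at its middle, z along the hole
- old4: Bead already in the tin: chunky barrel-shaped wooden bead, 26 across and 22 tall, with a small dark hole through its flat ends; origin at its middle, z along the hole
- old5: Bead already in the tin: chunky barrel-shaped wooden bead, 26 across and 22 tall, with a small dark hole through its flat ends; origin at its middle, z along the hole
- tin: Round open metal tin fixed to the bench, 70 tall, inside radius 70 at the bottom and 77 at the rim, wall 3, floor 8 above the bench, on a 170 x 170 x 4 plywood foot; origin on its axis at bench level, x away from the robot, y to the robot's left, z up
- mat: Grey cloth mat, 200 (x) x 220 (y), 1 thick, lying flat on the bench; origin at its middle. Mat and hook stand change sides of the tin from start to start
- hook: Fixed steel hook stand; origin on the bench straight below the hook's lowest point; -x faces roughly the robot. The hook is a 7 thick wire in the stand's xz plane: lowest at x 0 (wire axis 235 up); it rises 12 towards -x to its open tip at x -22 (top 250.5 up) and rises gently towards +x to a 16 thick, 260 tall post at x +100 on a 110 x 120 foot
- hook_seat (a point): Lowest point of the hook, on top of the wire, 238.5 above the bench, where the stirrer's eye rests
- stirrer: Stirrer hanging upright on the hook. Origin at the middle of its wooden grip, 22 (x) x 34 (y) x 36 (z), z up. On the grip stands an arched wire eye in the yz plane, wire 5 thick, opening 21 wide, 33 high, top 56 above the origin; below it a rod of 12 diameter. The hook runs through the eye along x. It comes off when lifted 14 to 22, then moved to the hook's -x
- stirrer_eye (a point): Underside of the top of the stirrer's eye, 51 above the stirrer's origin; the point that rests on the hook
- stirrer_tip (a point): Lower end of the stirrer's rod, 145 below the stirrer's origin
- brushpot: Bystander: small metal pot, 84 across and 85 tall, with paint brushes standing 190 high; origin under its centre
- varnish: Bystander: jar, 60 across and 75 tall; origin under its centre
Not all that is in view belongs to the job. Of the things like the stirrer, leave any that is orange or white; of the rest the larger one is meant.

How it is judged:
By the outcome, as a careful person would: the job done as asked, in the order asked, and still so for the second after the job is handed in, with the robot touching nothing.
Of bead1, bead2, bead3, bead4, bead5 only 3 to 5 are there at a start; the rules pass over those that are not, and their reading is None.
At some moment in a run one of bead1, bead2, bead3, bead4, bead5 may be knocked a few centimetres aside while the robot is not near it.
It also fails if it takes over 210 s, if anything falls off the work surface, if the arm or the gripper's body presses on something with over 40 N, if the wrist force passes 120 N, or if a joint passes its speed limit or range.

## Working session

There is one attempt and no reset: what is moved stays moved. The work goes in short steps, Python scripts to look and compute and a tool call to move; the robot and the scene stay as the last step left them, time stands still between calls to the robot, and variables do not carry over. Pictures are saved under pics/ and viewed, at most 14 in all, crops included, and the job is handed in when it is done.

Besides the shell and the picture viewer there is one more tool, called after "Call:" as name(argument=value, ...) on one line, values as JSON. servo_tool: Moves the arm, as the interface text tells. Its arguments: {"type":"object","properties":{"commands":{"type":"array","items":{"type":"number"}}},"required":["commands"]}

```bash
mkdir -p pics; cat > h.py <<'E'
import numpy as np, cv2
from bench import robot, snapshot, close_job, spotter
from scipy.spatial.transform import Rotation as R
def T(o):
    M=np.eye(4);M[:3,:3]=R.from_euler('xyz',o['ee_rot']).as_matrix();M[:3,3]=o['tool_pos'];return M
def snap(n):
    o=robot.get_obs();s=snapshot(n)
    s['E']=T(o)@np.array(s['hand_eye']) if n=='wrist' else np.array(s['extrinsics'])
    return s
def ray(s,u,v):
    K=np.array(s['camera_matrix']);p=np.array([(u-K[0,2])/K[0,0],(v-K[1,2])/K[1,1]])
    q=p.copy()
    for _ in range(20): q=p/(1+s['k1']*(q@q))
    return s['E'][:3,3],s['E'][:3,:3]@np.array([q[0],q[1],1])
def at(s,u,v,z):
    c,d=ray(s,u,v);return c+d*(z-c[2])/d[2]
def proj(s,P):
    P=np.asarray(P,float);c=s['E'][:3,:3].T@(P-s['E'][:3,3]);q=c[:2]/c[2];q=q*(1+s['k1']*(q@q))
    K=np.array(s['camera_matrix']);return np.array([K[0,0]*q[0]+K[0,2],K[1,1]*q[1]+K[1,2]])
def tri(a,b):
    (c1,d1),(c2,d2)=a,b
    A=np.stack([d1,-d2],1);t=np.linalg.lstsq(A,c2-c1,rcond=None)[0]
    p,q=c1+d1*t[0],c2+d2*t[1];return (p+q)/2,np.linalg.norm(p-q)
def cen(r):
    m=np.argwhere(r['region']);return m[:,1].mean(),m[:,0].mean()
E
python3 - <<'E'
from h import *
print(robot.tips_ahead,robot.get_obs())
for n in ['top','side']:
    s=snap(n);cv2.imwrite(f'pics/{n}0.png',s['img']);print(n,s['E'].round(3).tolist(),s['k1'],np.array(s['camera_matrix']).tolist())
    for nm,z in [('bead1',.012),('tin',.07),('mat',.001),('hook',.2),('stirrer',.15),('brushpot',.04),('varnish',.04)]:
        for r in spotter.trace(nm,s):
            u,v=cen(r);print(nm,round(r['conf'],2),r['box'],round(u,1),round(v,1),at(s,u,v,z).round(3))
E
```

```text
0.011 {'time': 0.0, 'joint_positions': array([ 1.17993089e+00,  8.79253320e-02,  1.37223021e+00, -4.01449946e-06,
        1.68359345e+00, -1.03080914e-01]), 'qvel': array([-1.20458396e-03,  3.38197793e-04, -6.35483664e-05,  2.01079974e-03,
       -3.60350661e-05,  1.92417434e-03]), 'joint_torque': array([ 2.42950964e-04, -3.40185606e+01, -3.02422643e+01,  7.19471485e-02,
        3.30306182e-02, -1.74588413e-04]), 'tool_pos': array([0.15587282, 0.52682751, 0.17903265]), 'ee_rot': array([-3.13944736e+00, -2.17914391e-04,  2.85380745e+00]), 'wrist_force': array([ 0.64279675,  0.13455879, -0.03526435]), 'wrist_torque': array([ 0.01915709, -0.03770317,  0.01606842]), 'finger_force': 0.0, 'width': 0.09407376589471951}
top [[0.022, -0.998, 0.051, 0.526], [-1.0, -0.021, 0.018, 0.019], [-0.017, -0.051, -0.999, 1.182], [0.0, 0.0, 0.0, 1.0]] -0.022710325555283222 [[369.84397926602225, 0.0, 317.8202398633849], [0.0, 369.84397926602225, 200.6093121986894], [0.0, 0.0, 1.0]]
bead1 0.52 [439.0, 193.3, 8.6, 10.2] 442.4 197.7 [ 0.603 -0.353  0.012]
bead1 0.47 [440.3, 234.8, 11.2, 10.1] 446.2 240.6 [ 0
[... 1223 characters left out ...]
, 206.8, 95.6, 74.8] 302.7 244.1 [ 0.543 -0.02   0.07 ]
mat 0.94 [299.5, 294.4, 144.9, 102.8] 368.7 347.6 [ 0.526 -0.302  0.001]
hook 0.56 [233.7, 112.4, 71.8, 99.6] 275.9 175.9 [0.535 0.084 0.2  ]
hook 0.3 [239.8, 127.9, 11.3, 66.0] 244.0 156.3 [0.514 0.213 0.2  ]
stirrer 0.78 [238.2, 126.3, 12.5, 66.2] 244.0 154.4 [0.559 0.315 0.15 ]
stirrer 0.75 [250.4, 122.4, 5.0, 57.1] 250.5 149.6 [0.586 0.333 0.15 ]
stirrer 0.63 [212.0, 151.0, 12.5, 40.5] 218.9 169.4 [0.467 0.271 0.15 ]
stirrer 0.63 [192.6, 174.8, 13.5, 37.4] 197.6 186.8 [0.389 0.216 0.15 ]
brushpot 0.61 [370.8, 180.1, 52.2, 85.2] 393.7 229.9 [ 0.786 -0.052  0.04 ]
varnish 0.57 [334.0, 197.9, 24.0, 34.4] 347.8 214.4 [0.728 0.065 0.04 ]
```

```bash
python3 - <<'E'
import cv2,numpy as np
t=cv2.imread('pics/top0.png');s=cv2.imread('pics/side0.png')
a=cv2.resize(t[110:290,150:470],(800,450),interpolation=cv2.INTER_CUBIC);cv2.imwrite('pics/a.png',a)
cv2.imwrite('pics/b.png',cv2.resize(s[90:400,170:450],(542,600),interpolation=cv2.INTER_CUBIC))
E
```

```text
(no output)
```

View pics/a.png

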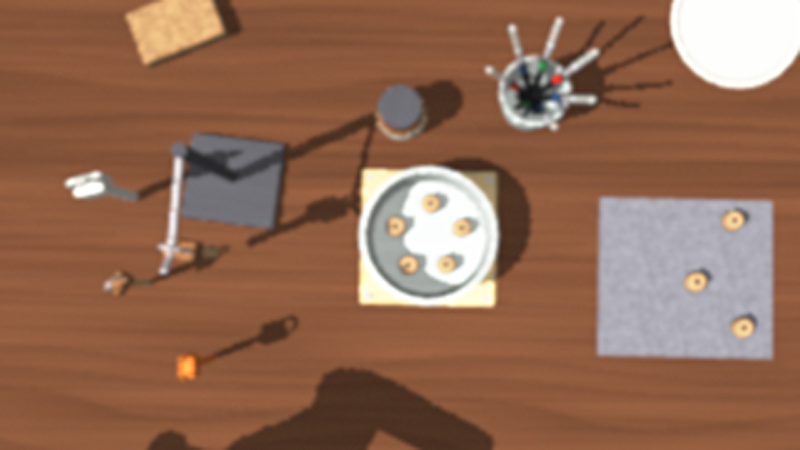

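View pics/b.png

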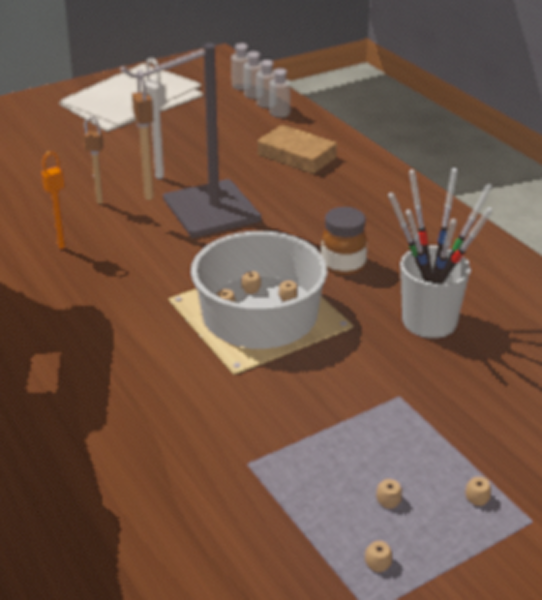

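The top picture shows 3 beads on the mat, at crop pixels (734,220), (696,281) and (743,327). The tin is at (428,233) with 5 old beads. The hook runs from the post at (178,150) to its tip at (163,270), with a wooden stirrer on it. The orange, white and small brown lookalikes stand clear of it.

Call:
servo_tool(commands=[-0.553, -0.767, -0.02, 0, 0, -16.5, 0.06, -0.553, -0.767, -0.02, 0, 0, -16.5, 0.06, -0.553, -0.767, -0.02, 0, 0, -16.5, 0.06, -0.553, -0.767, -0.02, 0, 0, -16.5, 0.06, -0.553, -0.767, -0.02, 0, 0, -16.5, 0.06, -0.553, -0.767, -0.02, 0, 0, -16.5, 0.06, -0.553, -0.767, -0.02, 0, 0, -16.5, 0.06, -0.553, -0.767, -0.02, 0, 0, -16.5, 0.06, -0.553, -0.767, -0.02, 0, 0, -16.5, 0.06, -0.553, -0.767, -0.02, 0, 0, -16.5, 0.06])

```text
time: 2.05
tool_pos: [0.363, -0.0645, 0.1939]
ee_rot: [-3.142, 0.002, 3.141]
wrist_force: [1.4, 0.9, 0.1]
width: 0.0598
finger_force: 0.0
```

```bash
python3 - <<'E'
from h import *
o=robot.get_obs();print(o['tool_pos'],o['ee_rot'])
s=snap('top');cv2.imwrite('pics/top1.png',s['img'])
for r in spotter.trace('bead1',s): print(r['conf'],at(s,*cen(r),.012).round(4))
f=lambda x,y:(150+x/2.5,110+y/2.5)
print('tin',at(s,*f(428,233),.07),at(s,*f(427.5,237),.004))
print('post',at(s,*f(178,150),.26),'tip',at(s,*f(163,270),.25),'grip',at(s,*f(182,251),.2))
s2=snap('side')
for r in spotter.trace('bead1',s2): print(r['conf'],at(s2,*cen(r),.012).round(4))
g=lambda x,y:(170+x*280/542,90+y*310/600)
print(tri(ray(s,*f(163,270)),ray(s2,*g(127,70))),tri(ray(s,*f(178,150)),ray(s2,*g(209,46))),tri(ray(s,*f(184,251)),ray(s2,*g(143,108))))
E
```

```text
[ 0.36304418 -0.06448338  0.19393803] [-3.14157481e+00  2.13106655e-03  3.14110973e+00]
0.59 [ 0.6034 -0.3514  0.012 ]
0.5 [ 0.4684 -0.3663  0.012 ]
tin [0.57489349 0.02913026 0.07      ] [0.57266727 0.03025729 0.004     ]
post [0.64505255 0.28148214 0.26      ] tip [0.52376153 0.29530594 0.25      ] grip [0.54436708 0.29037708 0.2       ]
0.72 [ 0.605  -0.3519  0.012 ]
0.68 [ 0.4702 -0.3642  0.012 ]
0.67 [ 0.5269 -0.3057  0.012 ]
0.33 [0.6792 0.3454 0.012 ]
(array([0.52739516, 0.29412057, 0.24758763]), np.float64(0.008138384425435975)) (array([0.64601072, 0.28089756, 0.26019527]), np.float64(0.0022327504096193366)) (array([0.54666219, 0.29018599, 0.1889539 ]), np.float64(0.0045817308336338))
```

View pics/top1.png

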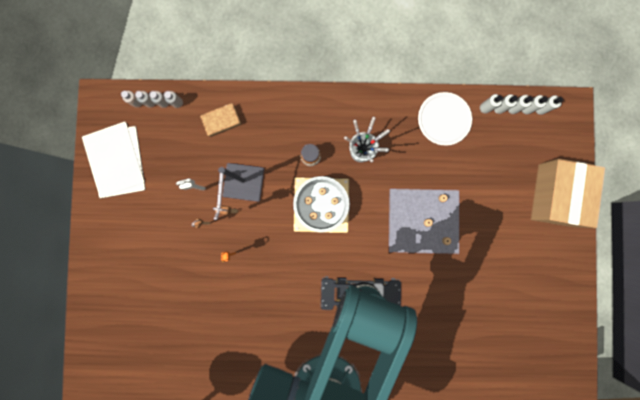

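Same scene with the arm over mid-bench: three beads at (443,198), (429,222) and (447,241), and no strays elsewhere. The top and side estimates agree to about 2 mm, so I'll fetch bead A at (0.469, -0.365).

Call:
servo_tool(commands=[-0.106, -0.301, 0.114, 0, 0, 0, 0.06, -0.106, -0.301, 0.114, 0, 0, 0, 0.06, -0.106, -0.301, 0.114, 0, 0, 0, 0.06, -0.106, -0.301, 0.114, 0, 0, 0, 0.06, -0.106, -0.301, 0.114, 0, 0, 0, 0.06, -0.106, -0.301, 0.114, 0, 0, 0, 0.06, -0.106, -0.301, 0.15, 0, 0, 0, 0.06, -0.106, -0.301, 0.178, 0, 0, 0, 0.06, -0.106, -0.301, 0.178, 0, 0, 0, 0.06, -0.106, -0.301, 0.178, 0, 0, 0, 0.06])

```text
time: 3.5
tool_pos: [0.4702, -0.3625, 0.0169]
ee_rot: [-3.14, 0.002, -3.139]
wrist_force: [0.2, 0.6, 1.1]
width: 0.06
finger_force: 0.0
```

Call:
servo_tool(commands=[0, 0, 0, 0, 0, 0, 0.0, 0, 0, 0, 0, 0, 0, 0.0, 0, 0, 0, 0, 0, 0, 0.0, 0, 0, 0, 0, 0, 0, 0.0, 0, 0, 0, 0, 0, 0, 0.0, 0, 0, -0.06, 0, 0, 0, 0.0, 0, 0, -0.12, 0, 0, 0, 0.0, 0, 0, -0.12, 0, 0, 0, 0])

```text
time: 4.5
tool_pos: [0.4716, -0.3661, 0.1428]
ee_rot: [-3.132, 0.01, -3.141]
wrist_force: [-0.2, 0.1, 0.4]
width: 0.0004
finger_force: 0.0
```

```bash
python3 - <<'E'
from h import *
o=robot.get_obs();print(o['tool_pos'],o['ee_rot'])
for n in ['top','side','wrist']:
    s=snap(n);cv2.imwrite(f'pics/{n}2.png',s['img'])
    for r in spotter.trace('bead1',s): print(n,r['conf'],r['box'],at(s,*cen(r),.012).round(4))
E
```

```text
[ 0.4716017  -0.36605822  0.14277887] [-3.13243118  0.00985256 -3.14141039]
top 0.63 [438.8, 193.4, 7.7, 10.1] [ 0.603  -0.3527  0.012 ]
side 0.72 [363.7, 340.1, 15.5, 11.4] [ 0.5257 -0.3061  0.012 ]
side 0.69 [413.7, 338.3, 9.8, 11.7] [ 0.6055 -0.3522  0.012 ]
side 0.61 [358.8, 372.8, 17.9, 15.0] [ 0.4707 -0.3643  0.012 ]
wrist 0.68 [314.0, 181.5, 21.6, 24.9] [ 0.4688 -0.3634  0.012 ]
wrist 0.61 [360.7, 232.3, 23.4, 23.4] [ 0.5245 -0.3058  0.012 ]
```

View pics/wrist2.png

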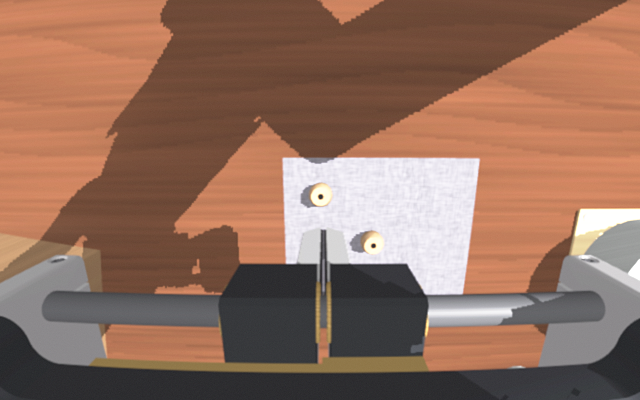

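The wrist view shows bead A untouched at (320,195) and bead C at (373,243). The fingers close slowly, so the lift started before they had gripped. I'll repeat with a smaller opening and a longer close.

Call:
servo_tool(commands=[0, 0.001, 0.04, 0, 0, 0, 0.045, 0, 0.001, 0.06, 0, 0, 0, 0.045, 0, 0.001, 0.06, 0, 0, 0, 0.045, 0, 0.001, 0.06, 0, 0, 0, 0.045, 0, 0.001, 0.07, 0, 0, 0, 0.045, 0, 0.001, 0.09, 0, 0, 0, 0.045, 0, 0.001, 0.12, 0, 0, 0, 0.045, 0, 0.001, 0.121, 0, 0, 0, 0.045, 0, 0.001, 0.121, 0, 0, 0, 0.02, 0, 0.001, 0.121, 0, 0, 0, 0.02])

```text
time: 6.05
tool_pos: [0.4697, -0.3632, 0.0162]
ee_rot: [-3.139, 0.002, -3.141]
wrist_force: [0.5, 0.6, 1.2]
width: 0.0286
finger_force: 0.0
```

Call:
servo_tool(commands=[0, 0, 0, 0, 0, 0, 0.015, 0, 0, 0, 0, 0, 0, 0.015, 0, 0, 0, 0, 0, 0, 0.015])

```text
time: 6.42
tool_pos: [0.4688, -0.3624, 0.0146]
ee_rot: [-3.141, 0.0, -3.141]
wrist_force: [0.6, -0.1, -0.6]
width: 0.015
finger_force: 0.0
```

```bash
python3 - <<'E'
from h import *
o=robot.get_obs();print(o['tool_pos'],o['ee_rot'],o['width'])
for n in ['side','wrist']:
    s=snap(n);
    for r in spotter.trace('bead1',s): print(n,r['conf'],r['box'],at(s,*cen(r),.012).round(4))
    if n=='wrist': 
        w=s['img'];print(np.array(s['hand_eye']).round(3).tolist())
    else: a=cv2.resize(s['img'][290:400,290:450],(800,550))
cv2.imwrite('pics/c.png',np.vstack([cv2.resize(w,(560,350)),cv2.resize(a,(560,250))[:, :]]))
E
```

```text
[ 0.46880434 -0.36239343  0.01460132] [-3.14141379e+00  2.95006067e-04 -3.14140492e+00] 0.015030845238381064
side 0.62 [358.2, 369.2, 13.8, 18.6] [ 0.469  -0.3652  0.012 ]
wrist 0.96 [306.4, 208.5, 34.2, 38.1] [ 0.4679 -0.3624  0.012 ]
wrist 0.55 [327.7, 358.6, 13.0, 6.3] [ 0.5848 -0.3522  0.012 ]
[[0.0, -0.971, -0.24, 0.07], [1.0, 0.0, -0.0, 0.001], [0.0, -0.24, 0.971, -0.205], [0.0, 0.0, 0.0, 1.0]]
```

View pics/c.png

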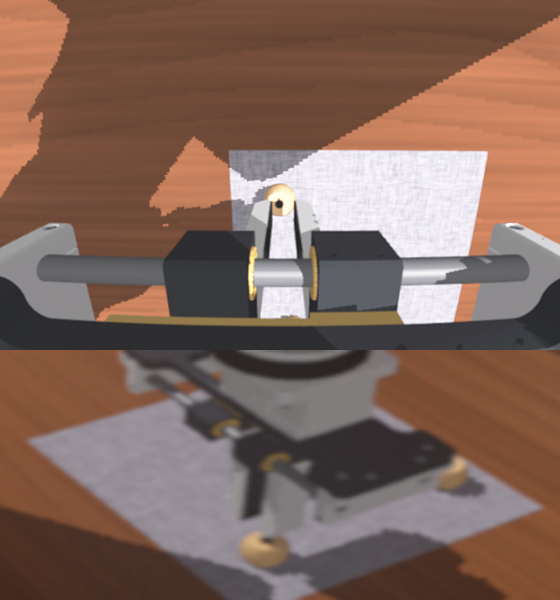

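```bash
python3 - <<'E'
from h import *
o=robot.get_obs();M=T(o)
ims=[]
for n,(x0,y0,w,h) in {'side':(325,325,80,75),'wrist':(270,190,110,75)}.items():
    s=snap(n);im=cv2.resize(s['img'][y0:y0+h,x0:x0+w],None,fx=390/w,fy=390/w,interpolation=cv2.INTER_CUBIC)
    k=390/w
    for P,c in [((0,.0075,.011),(0,0,255)),((0,-.0075,.011),(0,0,255)),((0,0,0),(255,0,0)),((0,.0075,-.03),(0,255,0)),((0,-.0075,-.03),(0,255,0))]:
        q=(proj(s,(M@np.array([*P,1]))[:3])-[x0,y0]+.5)*k; cv2.circle(im,tuple(int(v) for v in q),4,c,-1); print(n,P,q.round())
    ims.append(cv2.copyMakeBorder(im,0,400-im.shape[0],0,0,cv2.BORDER_CONSTANT))
cv2.imwrite('pics/d.png',np.hstack(ims))
E
```

```text
side (0, 0.0075, 0.011) [178. 257.]
side (0, -0.0075, 0.011) [201. 284.]
side (0, 0, 0) [191. 252.]
side (0, 0.0075, -0.03) [184. 186.]
side (0, -0.0075, -0.03) [208. 212.]
wrist (0, 0.0075, 0.011) [219. 123.]
wrist (0, -0.0075, 0.011) [148. 123.]
wrist (0, 0, 0) [183. 140.]
wrist (0, 0.0075, -0.03) [225. 196.]
wrist (0, -0.0075, -0.03) [139. 196.]
```

View pics/d.png

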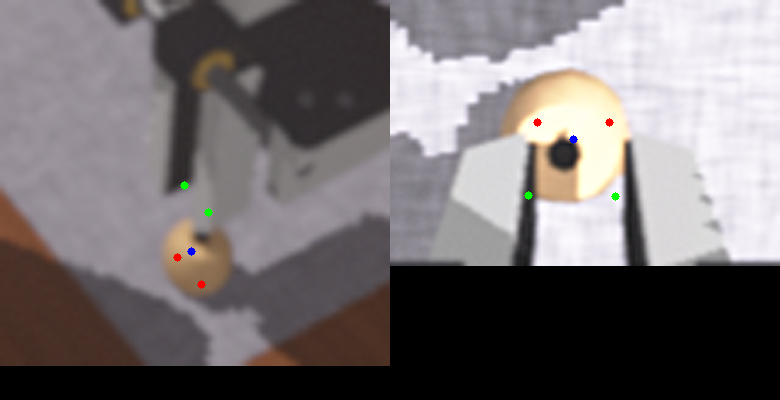

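The fingertips in the picture end at the green marks, at tool z ≈ -0.027. That is about 38 mm higher than the stated tip (+0.011), which explains the empty grasps. I'll reopen and go down in careful steps, watching the force.

Call:
servo_tool(commands=[0, 0, 0, 0, 0, 0, 0.045, 0, 0, 0, 0, 0, 0, 0.045, 0, 0, 0, 0, 0, 0, 0.045, 0, 0, 0, 0, 0, 0, 0.045, 0, 0, 0, 0, 0, 0, 0.045, 0, 0, 0.01, 0, 0, 0, 0.045, 0, 0, 0.02, 0, 0, 0, 0.045, 0, 0, 0.02, 0, 0, 0, 0.045, 0, 0, 0.02, 0, 0, 0, 0.045])

```text
time: 7.85
tool_pos: [0.4687, -0.3623, -0.0059]
ee_rot: [3.141, -0.0, -3.141]
wrist_force: [1.3, -0.2, -0.1]
width: 0.0448
finger_force: 0.0
```

```bash
python3 - <<'E'
from h import *
o=robot.get_obs();M=T(o);print(robot.tips_ahead,o['tool_pos'],o['wrist_force'],o['width'])
ims=[]
for n,(x0,y0,w,h) in {'side':(325,325,80,75),'wrist':(250,190,150,75)}.items():
    s=snap(n);k=390/w;im=cv2.resize(s['img'][y0:y0+h,x0:x0+w],None,fx=k,fy=k,interpolation=cv2.INTER_CUBIC)
    for P,c in [((0,.0225,.011),(0,0,255)),((0,-.0225,.011),(0,0,255)),((0,.0225,-.03),(0,255,0)),((0,-.0225,-.03),(0,255,0))]:
        q=(proj(s,(M@np.array([*P,1]))[:3])-[x0,y0]+.5)*k; cv2.circle(im,tuple(int(v) for v in q),4,c,-1)
    ims.append(cv2.copyMakeBorder(im,0,400-im.shape[0],0,0,cv2.BORDER_CONSTANT))
cv2.imwrite('pics/e.png',np.hstack(ims))
E
```

```text
0.011 [ 0.46865966 -0.36225313 -0.00588418] [ 1.30385533 -0.20952116 -0.05659047] 0.0448444092057715
```

View pics/e.png

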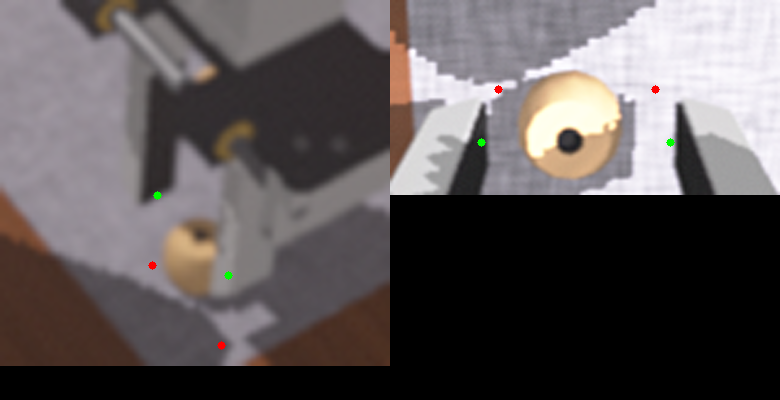

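Confirmed: the real tips are about 33 mm short of the stated ones. The pads now straddle the bead, centred to about 3 mm, with the tips about 15 mm above the bench. I'll go 10 mm lower and close.

Call:
servo_tool(commands=[0, -0.001, 0.005, 0, 0, 0, 0.045, 0, -0.001, 0.01, 0, 0, 0, 0.045, 0, -0.001, 0.01, 0, 0, 0, 0.015, 0, -0.001, 0.01, 0, 0, 0, 0.015, 0, -0.001, 0.01, 0, 0, 0, 0.015, 0, -0.001, 0.01, 0, 0, 0, 0.015, 0, -0.001, 0.01, 0, 0, 0, 0.015, 0, -0.001, 0.01, 0, 0, 0, 0.015, 0, -0.001, 0.01, 0, 0, 0, 0.015])

```text
time: 9.07
tool_pos: [0.4687, -0.3633, -0.0156]
ee_rot: [3.142, 0.0, -3.141]
wrist_force: [-0.1, 0.3, -0.3]
width: 0.0245
finger_force: 30.0
```

Call:
servo_tool(commands=[0, 0, -0.05, 0, 0, 0, 0.015, 0, 0, -0.11, 0, 0, 0, 0.015, -0.104, 0.393, -0.13, 0, 0, 0, 0.015, -0.104, 0.393, -0.13, 0, 0, 0, 0.015, -0.104, 0.393, -0.13, 0, 0, 0, 0.015, -0.104, 0.393, -0.13, 0, 0, 0, 0.015, -0.104, 0.393, -0.13, 0, 0, 0, 0.015, -0.104, 0.393, -0.13, 0, 0, 0, 0.015, -0.104, 0.393, -0.13, 0, 0, 0, 0.015, -0.104, 0.393, -0.13, 0, 0, 0, 0.015])

```text
time: 10.32
tool_pos: [0.5729, 0.032, 0.1145]
ee_rot: [3.141, 0.0, -3.137]
wrist_force: [0.8, -0.2, -1.2]
width: 0.0245
finger_force: 30.0
```

Call:
servo_tool(commands=[0, 0, 0.04, 0, 0, 0, 0.015, 0, 0, 0.09, 0, 0, 0, 0.015, 0, 0, 0.09, 0, 0, 0, 0.015, 0, 0, 0.09, 0, 0, 0, 0.045, 0, 0, 0.09, 0, 0, 0, 0.045, 0, 0, 0.09, 0, 0, 0, 0.045, 0, 0, 0.09, 0, 0, 0, 0.045, 0, 0, 0.04, 0, 0, 0, 0.045, 0, 0, -0.01, 0, 0, 0, 0.045])

```text
time: 11.45
tool_pos: [0.572, 0.0298, 0.125]
ee_rot: [3.141, -0.002, -3.141]
wrist_force: [1.5, 0.5, -0.1]
width: 0.0452
finger_force: 0.0
```

```bash
python3 - <<'E'
from h import *
o=robot.get_obs();print(o['tool_pos'],o['ee_rot'],o['width'])
for n in ['top','side']:
    s=snap(n);
    for r in spotter.trace('bead1',s): print(n,r['conf'],r['box'],at(s,*cen(r),.012).round(4))
E
```

```text
[0.57202026 0.02980081 0.12503305] [ 3.14144832e+00 -1.66902989e-03 -3.14123840e+00] 0.045152986681712734
top 0.37 [436.9, 194.5, 10.7, 9.2] [ 0.6032 -0.3535  0.012 ]
side 0.64 [413.7, 336.4, 11.5, 13.8] [ 0.6047 -0.3527  0.012 ]
side 0.53 [362.9, 339.3, 12.3, 10.9] [ 0.5266 -0.3059  0.012 ]
side 0.49 [298.0, 241.2, 10.8, 7.5] [0.5838 0.0458 0.012 ]
```

Call:
servo_tool(commands=[0.047, -0.336, 0, 0, 0, 0, 0.045, 0.047, -0.336, 0, 0, 0, 0, 0.045, 0.047, -0.336, 0, 0, 0, 0, 0.045, 0.047, -0.336, 0, 0, 0, 0, 0.045, 0.047, -0.336, 0, 0, 0, 0, 0.045, 0.047, -0.336, 0.03, 0, 0, 0, 0.045, 0.047, -0.336, 0.08, 0, 0, 0, 0.045, 0.047, -0.336, 0.12, 0, 0, 0, 0.045, 0.047, -0.336, 0.14, 0, 0, 0, 0.045, 0.047, -0.336, 0.141, 0, 0, 0, 0.045])

```text
time: 12.9
tool_pos: [0.5241, -0.305, -0.0193]
ee_rot: [3.138, -0.004, -3.141]
wrist_force: [0.4, -0.1, 0.7]
width: 0.0451
finger_force: 0.0
```

Call:
servo_tool(commands=[0, 0, 0, 0, 0, 0, 0.045, 0, 0, 0, 0, 0, 0, 0.015, 0, 0, 0, 0, 0, 0, 0.015, 0, 0, 0, 0, 0, 0, 0.015, 0, 0, 0, 0, 0, 0, 0.015, 0, 0, 0, 0, 0, 0, 0.015, 0, 0, 0, 0, 0, 0, 0.015])

```text
time: 13.78
tool_pos: [0.5265, -0.3067, -0.0153]
ee_rot: [-3.141, 0.002, -3.141]
wrist_force: [0.4, 0.1, 5.5]
width: 0.0245
finger_force: 30.0
```

Call:
servo_tool(commands=[0, 0, -0.05, 0, 0, 0, 0.015, 0, 0, -0.11, 0, 0, 0, 0.015, -0.035, 0.326, -0.13, 0, 0, 0, 0.015, -0.035, 0.326, -0.13, 0, 0, 0, 0.015, -0.035, 0.326, -0.13, 0, 0, 0, 0.015, -0.035, 0.326, -0.13, 0, 0, 0, 0.015, -0.035, 0.326, -0.13, 0, 0, 0, 0.015, -0.035, 0.326, -0.13, 0, 0, 0, 0.015, -0.035, 0.326, -0.13, 0, 0, 0, 0.015])

```text
time: 14.9
tool_pos: [0.5604, 0.0202, 0.1129]
ee_rot: [-3.141, -0.001, -3.139]
wrist_force: [-0.5, 0.2, 0.0]
width: 0.0248
finger_force: 30.0
```

Call:
servo_tool(commands=[0, 0, 0.04, 0, 0, 0, 0.015, 0, 0, 0.08, 0, 0, 0, 0.015, 0, 0, 0.08, 0, 0, 0, 0.015, 0, 0, 0.08, 0, 0, 0, 0.045, 0, 0, 0.08, 0, 0, 0, 0.045, 0, 0, 0.08, 0, 0, 0, 0.045, 0, 0, 0.08, 0, 0, 0, 0.045, 0, 0, 0.04, 0, 0, 0, 0.045, 0, 0, -0.01, 0, 0, 0, 0.045])

```text
time: 16.02
tool_pos: [0.5595, 0.0199, 0.123]
ee_rot: [3.141, -0.003, -3.141]
wrist_force: [0.9, -0.1, 0.8]
width: 0.0452
finger_force: 0.0
```

```bash
python3 - <<'E'
from h import *
o=robot.get_obs();print(o['tool_pos'],o['ee_rot'],o['width'])
for n in ['top','side']:
    s=snap(n);
    for r in spotter.trace('bead1',s): print(n,r['conf'],r['box'],at(s,*cen(r),.012).round(4))
E
```

```text
[0.55946349 0.01988089 0.1230339 ] [ 3.14132395 -0.00347916 -3.14114614] 0.04521918544587864
top 0.53 [443.6, 197.5, 0.4, 3.0] [ 0.602  -0.3539  0.012 ]
side 0.62 [254.4, 114.2, 50.3, 100.8] [0.6637 0.3299 0.012 ]
side 0.5 [413.8, 337.4, 11.3, 13.1] [ 0.6045 -0.3514  0.012 ]
side 0.44 [302.7, 242.2, 6.1, 4.8] [0.5858 0.0502 0.012 ]
side 0.44 [294.1, 227.9, 12.5, 16.0] [0.5937 0.0837 0.012 ]
side 0.36 [299.8, 297.6, 142.8, 102.4] [ 0.5177 -0.3108  0.012 ]
```

Call:
servo_tool(commands=[-0.043, -0.372, 0, 0, 0, 0, 0.045, -0.043, -0.372, 0, 0, 0, 0, 0.045, -0.043, -0.372, 0, 0, 0, 0, 0.045, -0.043, -0.372, 0, 0, 0, 0, 0.045, -0.043, -0.372, 0, 0, 0, 0, 0.045, -0.043, -0.372, 0, 0, 0, 0, 0.045, -0.043, -0.372, 0.05, 0, 0, 0, 0.045, -0.043, -0.372, 0.1, 0, 0, 0, 0.045, -0.043, -0.372, 0.13, 0, 0, 0, 0.045, -0.043, -0.372, 0.138, 0, 0, 0, 0.045])

```text
time: 17.48
tool_pos: [0.6005, -0.3501, -0.0205]
ee_rot: [3.136, -0.008, -3.141]
wrist_force: [-0.4, -0.0, -0.5]
width: 0.045
finger_force: 0.0
```

Call:
servo_tool(commands=[0, 0, 0, 0, 0, 0, 0.045, 0, 0, 0, 0, 0, 0, 0.015, 0, 0, 0, 0, 0, 0, 0.015, 0, 0, 0, 0, 0, 0, 0.015, 0, 0, 0, 0, 0, 0, 0.015, 0, 0, 0, 0, 0, 0, 0.015, 0, 0, 0, 0, 0, 0, 0.015])

```text
time: 18.35
tool_pos: [0.6048, -0.3529, -0.0127]
ee_rot: [-3.14, 0.003, -3.141]
wrist_force: [-0.3, 0.2, 5.6]
width: 0.024
finger_force: 30.0
```

Call:
servo_tool(commands=[0, 0, -0.05, 0, 0, 0, 0.015, 0, 0, -0.11, 0, 0, 0, 0.015, 0.024, 0.377, -0.13, 0, 0, 0, 0.015, 0.024, 0.377, -0.13, 0, 0, 0, 0.015, 0.024, 0.377, -0.13, 0, 0, 0, 0.015, 0.024, 0.377, -0.13, 0, 0, 0, 0.015, 0.024, 0.377, -0.13, 0, 0, 0, 0.015, 0.024, 0.377, -0.13, 0, 0, 0, 0.015, 0.024, 0.377, -0.13, 0, 0, 0, 0.015, 0.024, 0.377, -0.13, 0, 0, 0, 0.015])

```text
time: 19.6
tool_pos: [0.5794, 0.0246, 0.115]
ee_rot: [-3.141, -0.001, -3.14]
wrist_force: [0.1, -0.6, 0.1]
width: 0.0239
finger_force: 30.0
```

Call:
servo_tool(commands=[0, 0, 0.04, 0, 0, 0, 0.015, 0, 0, 0.075, 0, 0, 0, 0.015, 0, 0, 0.075, 0, 0, 0, 0.015, 0, 0, 0.075, 0, 0, 0, 0.045, 0, 0, 0.075, 0, 0, 0, 0.045, 0, 0, 0.075, 0, 0, 0, 0.045, 0, 0, 0.075, 0, 0, 0, 0.045, 0, 0, 0.04, 0, 0, 0, 0.045, 0.05, 0, -0.02, 0, 0, 0, 0.045, 0.1, 0, -0.05, 0, 0, 0, 0.094])

```text
time: 20.85
tool_pos: [0.4885, 0.0247, 0.1614]
ee_rot: [-3.141, 0.002, -3.141]
wrist_force: [-0.2, -1.1, 1.4]
width: 0.0517
finger_force: 0.0
```

Call:
servo_tool(commands=[0.15, -0.1, 0, 0, 0, 0, 0.094, 0.15, -0.1, 0, 0, 0, 0, 0.094, 0.15, -0.1, 0, 0, 0, 0, 0.094, 0.15, -0.1, 0, 0, 0, 0, 0.094])

```text
time: 21.35
tool_pos: [0.3368, -0.0766, 0.1599]
ee_rot: [-3.14, 0.002, 3.137]
wrist_force: [1.4, 1.0, -0.5]
width: 0.0912
finger_force: 0.0
```

```bash
python3 - <<'E'
from h import *
o=robot.get_obs();print(o['tool_pos'],o['ee_rot'],o['width'],o['time'])
ims=[]
for n in ['top','side']:
    s=snap(n)
    for nm in ['bead1','old1']:
      for r in spotter.trace(nm,s): print(n,nm,round(r['conf'],2),r['box'],at(s,*cen(r),.02).round(3))
    ims.append(s['img'])
a=cv2.resize(ims[0][150:270,180:460],(700,300),interpolation=cv2.INTER_CUBIC)
b=cv2.resize(ims[1][180:300,200:480],(700,300),interpolation=cv2.INTER_CUBIC)
cv2.imwrite('pics/f.png',np.vstack([a,b]))
E
```

```text
[ 0.3368359  -0.07661091  0.15988126] [-3.14026490e+00  2.29758653e-03  3.13690481e+00] 0.09118460754030253 21.35
top bead1 0.63 [311.5, 204.1, 7.3, 9.5] [0.566 0.058 0.02 ]
top bead1 0.5 [324.2, 201.7, 11.4, 11.6] [0.565 0.005 0.02 ]
top bead1 0.48 [316.6, 190.6, 9.0, 15.1] [0.592 0.026 0.02 ]
top old1 0.63 [315.7, 188.5, 8.7, 9.6] [0.618 0.03  0.02 ]
top old1 0.51 [331.6, 198.0, 6.1, 7.0] [ 0.586 -0.01   0.02 ]
top old1 0.45 [325.4, 211.8, 6.8, 9.9] [0.538 0.009 0.02 ]
top old1 0.39 [304.8, 211.9, 13.0, 10.2] [0.538 0.056 0.02 ]
side bead1 0.57 [293.8, 234.2, 7.0, 12.3] [0.569 0.063 0.02 ]
```

View pics/f.png

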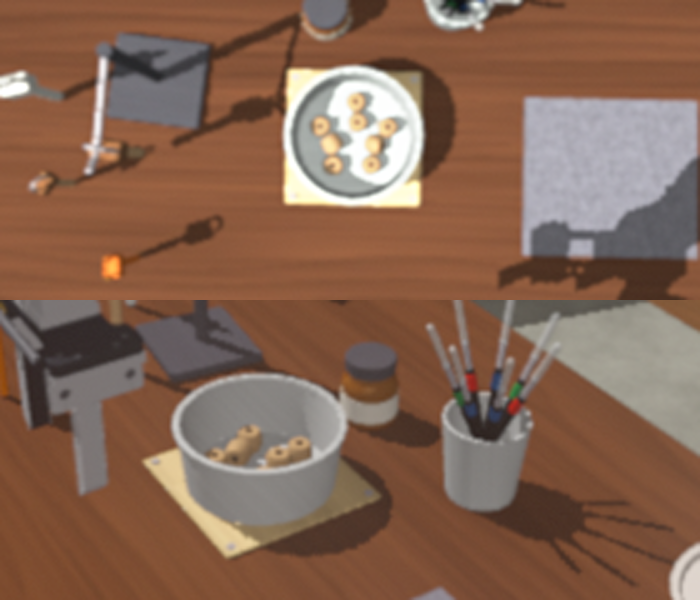

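The tin now holds 8 beads: top-view crop pixels (356,101), (320,125), (357,122), (387,128), (330,143), (374,143), (333,164) and (371,163). The mat is empty. Next I'll look down on the hook from above with the wrist camera.

Call:
servo_tool(commands=[0, 0, -0.06, 0, 0, 0, 0.06, 0, 0, -0.14, 0, 0, 0, 0.06, -0.263, 0.367, -0.15, 0, 0, 0, 0.06, -0.263, 0.367, -0.15, 0, 0, 0, 0.06, -0.263, 0.367, -0.15, 0, 0, 0, 0.06, -0.263, 0.367, -0.15, 0, 0, 0, 0.06, -0.263, 0.367, -0.15, 0, 0, 0, 0.06, -0.263, 0.367, -0.15, 0, 0, 0, 0.06, -0.263, 0.367, -0.15, 0, 0, 0, 0.06, -0.263, 0.367, -0.15, 0, 0, 0, 0.06])

```text
time: 22.9
tool_pos: [0.6026, 0.2966, 0.3039]
ee_rot: [-3.14, -0.006, -3.136]
wrist_force: [-0.2, 0.0, -0.9]
width: 0.0601
finger_force: 0.0
```

Call:
servo_tool(commands=[0, 0, 0, 0, 0, 0, 0.06, 0, 0, 0, 0, 0, 0, 0.06, 0, 0, 0, 0, 0, 0, 0.06])

```text
time: 23.28
tool_pos: [0.601, 0.291, 0.3104]
ee_rot: [3.141, 0.001, 3.141]
wrist_force: [-0.5, 0.2, -0.0]
width: 0.06
finger_force: 0.0
```

```bash
python3 - <<'E'
from h import *
o=robot.get_obs();print(o['tool_pos'],o['ee_rot'],o['width'],o['time'])
s=snap('wrist');cv2.imwrite('pics/w.png',s['img'])
import pickle;pickle.dump({k:s[k] for k in('E','camera_matrix','k1')},open('w.pkl','wb'))
for nm in ['hook','stirrer']:
  for r in spotter.trace(nm,s): print(nm,round(r['conf'],2),r['box'],at(s,*cen(r),.2).round(3))
a=snap('top');b=snap('side')
f=lambda x,y:(150+x/2.5,110+y/2.5);g=lambda x,y:(170+x*280/542,90+y*310/600)
for n,p,q in [('small',(118,283),(93,138)),('orange',(187,367),(53,180)),('white',(88,186),(157,93))]: print(n,tri(ray(a,*f(*p)),ray(b,*g(*q))))
E
```

```text
[0.60101888 0.29104605 0.31040278] [3.14108262e+00 1.41017872e-03 3.14111813e+00] 0.05995712567447381 23.275
hook 0.83 [280.8, 113.3, 73.4, 155.8] [0.601 0.287 0.2  ]
hook 0.58 [139.2, 140.8, 18.7, 17.6] [0.552 0.109 0.2  ]
stirrer 0.95 [304.6, 131.4, 37.8, 23.7] [0.547 0.294 0.2  ]
stirrer 0.93 [381.0, 95.8, 31.6, 24.8] [0.513 0.368 0.2  ]
stirrer 0.8 [325.6, 14.1, 14.6, 38.0] [0.44  0.302 0.2  ]
stirrer 0.7 [390.2, 174.9, 54.1, 41.1] [0.605 0.394 0.2  ]
small (array([0.50838817, 0.38829182, 0.11075261]), np.float64(0.0029254843136467495))
orange (array([0.41411971, 0.30351482, 0.11060063]), np.float64(0.005120877812456053))
white (array([0.62113515, 0.41364695, 0.14468216]), np.float64(0.009651073152869262))
```

View pics/w.png

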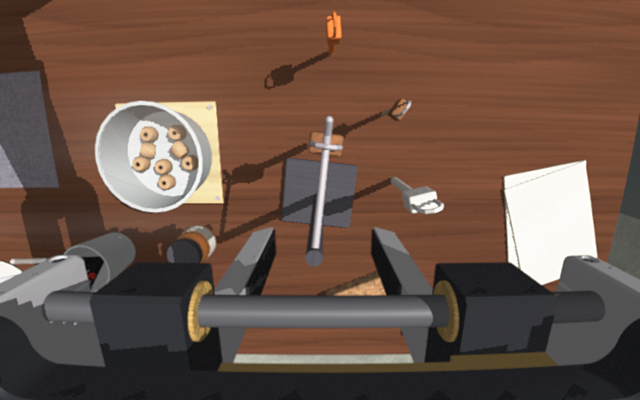

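```bash
python3 - <<'E'
import pickle
from h import at,proj
import numpy as np
s=pickle.load(open('w.pkl','rb'))
t=at(s,329,120,.247);p=at(s,315,258,.26);print('tip',t,'post',p,'yaw',np.degrees(np.arctan2(*(p-t)[[1,0]])))
d=(p-t)/np.linalg.norm((p-t)[:2]);print('seat',t+.022*d,p-.1*d)
print('eye',at(s,327,145.5,.241),'grip box centre at .2055',at(s,326.5,143.5,.2055),'lr',at(s,309,141,.2055),at(s,343,147,.2055))
for P in [(.547,.292,.2435),(.547,.292,.2055),(.547,.292,.1695)]: print(proj(s,P))
E
python3 -c "
import cv2;i=cv2.imread('pics/w.png');cv2.imwrite('pics/w2.png',cv2.resize(i[100:170,280:380],(800,560),interpolation=cv2.INTER_CUBIC))"
```

```text
tip [0.52467948 0.29755721 0.247     ] post [0.64614988 0.28514135 0.26      ] yaw -5.836106429838381
seat [0.54656545 0.29532017 0.24934228] [0.5466682  0.29530967 0.24935328]
eye [0.54661689 0.29598313 0.241     ] grip box centre at .2055 [0.54670069 0.29593855 0.2055    ] lr [0.54421777 0.27839103 0.2055    ] [0.55016638 0.31256046 0.2055    ]
[322.52187571 146.10603065]
[322.577522   143.80178734]
[322.61907609 142.08143175]
```

View pics/w2.png

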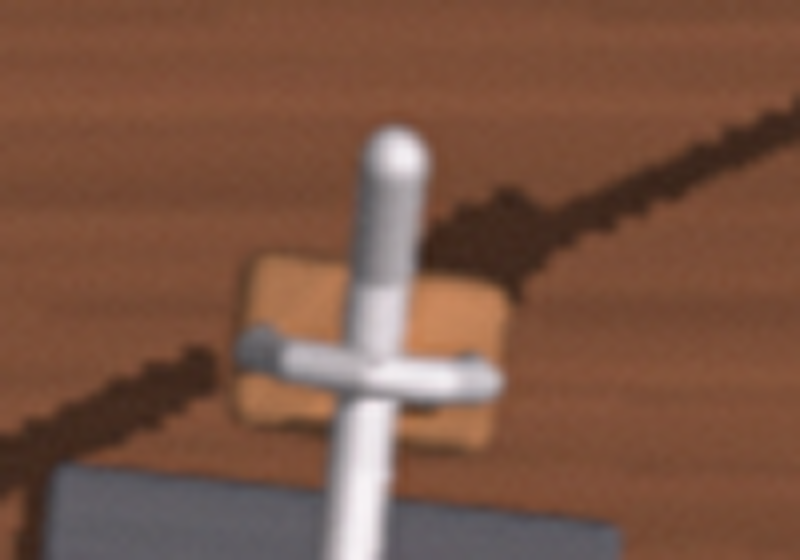

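Hook line, eye (260–490, 345–380) and grip edges agree: the seat is at (0.5465, 0.295) and the stand yaw is about -7°. I'll straddle the grip from above.

Call:
servo_tool(commands=[0.0545, 0.0035, 0, 0, 0, 7, 0.06, 0.0545, 0.0035, 0, 0, 0, 7, 0.06, 0.0545, 0.0035, 0.02, 0, 0, 7, 0.06, 0.0545, 0.0035, 0.05, 0, 0, 7, 0.06, 0.0545, 0.0035, 0.07, 0, 0, 7, 0.06, 0.0545, 0.0035, 0.09, 0, 0, 7, 0.06, 0.0545, 0.0035, 0.11, 0, 0, 7, 0.06, 0.0545, 0.0035, 0.13, 0, 0, 7, 0.06, 0.0545, 0.0035, 0.13, 0, 0, 7, 0.06])

```text
time: 24.65
tool_pos: [0.5467, 0.2946, 0.1778]
ee_rot: [-3.14, -0.002, 3.02]
wrist_force: [-0.4, 0.1, -0.4]
width: 0.0601
finger_force: 0.0
```

Call:
servo_tool(commands=[0, 0, 0.01, 0, 0, 0, 0.06, 0, 0, 0.02, 0, 0, 0, 0.06, 0, 0, 0.028, 0, 0, 0, 0.06, 0, 0, 0.028, 0, 0, 0, 0.06])

```text
time: 25.15
tool_pos: [0.5464, 0.295, 0.1501]
ee_rot: [-3.141, -0.002, 3.02]
wrist_force: [0.4, 0.6, -0.1]
width: 0.0599
finger_force: 0.0
```

```bash
python3 - <<'E'
from h import *
o=robot.get_obs();print(o['tool_pos'],o['ee_rot'],o['width'],o['time'],o['wrist_force'])
b=snap('side');w=snap('wrist')
cv2.imwrite('pics/g.png',np.hstack([cv2.resize(b['img'][90:240,190:330],(373,400),interpolation=cv2.INTER_CUBIC),cv2.resize(w['img'][100:300,220:420],(400,400))]))
E
```

```text
[0.54637475 0.29498488 0.15014866] [-3.14071590e+00 -1.63848815e-03  3.01963958e+00] 0.05992851404897648 25.15 [ 0.40595333  0.59365301 -0.09272953]
```

View pics/g.png

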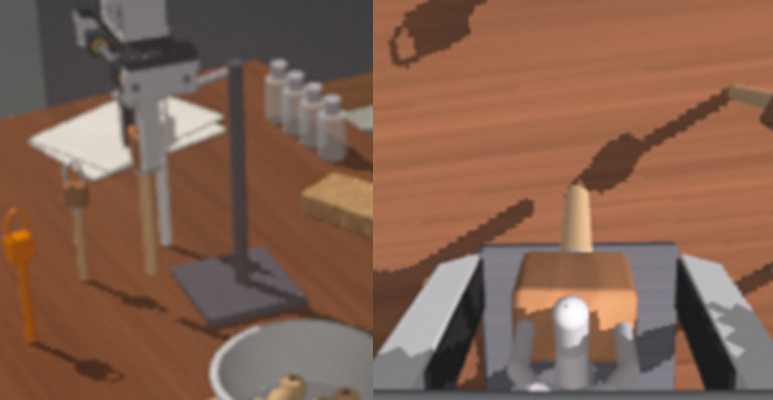

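The fingers straddle the grip (wrist view, grip at x 515–635 between pads at about 490 and 680), and the tips reach roughly the grip's bottom. Closing now.

Call:
servo_tool(commands=[0, 0, 0, 0, 0, 0, 0.025, 0, 0, 0, 0, 0, 0, 0.025, 0, 0, 0, 0, 0, 0, 0.025, 0, 0, 0, 0, 0, 0, 0.025, 0, 0, 0, 0, 0, 0, 0.025, 0, 0, 0, 0, 0, 0, 0.025])

```text
time: 26.0
tool_pos: [0.547, 0.2951, 0.1515]
ee_rot: [3.141, 0.0, 3.02]
wrist_force: [-0.5, -1.4, 1.2]
width: 0.0338
finger_force: 29.9
```

Call:
servo_tool(commands=[0, 0, -0.008, 0, 0, 0, 0.025, 0, 0, -0.018, 0, 0, 0, 0.025, 0, 0, -0.018, 0, 0, 0, 0.025, 0, 0, -0.018, 0, 0, 0, 0.025])

```text
time: 26.5
tool_pos: [0.5469, 0.2952, 0.1693]
ee_rot: [3.141, 0.0, 3.02]
wrist_force: [0.1, -0.2, -1.6]
width: 0.034
finger_force: 29.8
```

Call:
servo_tool(commands=[0.01, 0, 0, 0, 0, 0, 0.025, 0.02, 0, 0, 0, 0, 0, 0.025, 0.03, 0, 0, 0, 0, 0, 0.025, 0.04, 0, 0, 0, 0, 0, 0.025, 0.05, 0, 0, 0, 0, 0, 0.025, 0.06, 0, 0, 0, 0, 0, 0.025, 0.06, 0, 0, 0, 0, 0, 0.025, 0.06, 0, 0, 0, 0, 0, 0.025])

```text
time: 27.5
tool_pos: [0.4875, 0.3025, 0.1693]
ee_rot: [3.141, 0.0, 3.02]
wrist_force: [0.1, 0.3, -2.3]
width: 0.034
finger_force: 29.8
```

Call:
servo_tool(commands=[0, 0, -0.02, 0, 0, 0, 0.025, 0, 0, -0.05, 0, 0, 0, 0.025, 0, 0, -0.05, 0, 0, 0, 0.025, 0, 0, -0.05, 0, 0, 0, 0.025])

```text
time: 28.0
tool_pos: [0.4872, 0.3023, 0.218]
ee_rot: [-3.141, -0.001, 3.019]
wrist_force: [0.1, 0.3, -2.0]
width: 0.0341
finger_force: 29.8
```

```bash
python3 - <<'E'
from h import *
o=robot.get_obs();print(o['tool_pos'],o['ee_rot'],o['width'],o['time'],o['wrist_force'])
b=snap('side');w=snap('wrist')
cv2.imwrite('pics/i.png',np.hstack([cv2.resize(b['img'][60:240,190:330],(311,400),interpolation=cv2.INTER_CUBIC),cv2.resize(w['img'][100:300,220:420],(400,400))]))
R0=R.from_euler('xyz',o['ee_rot'])
print(R0.inv().apply(np.array([.573,.030,.22])-o['tool_pos']))
E
```

```text
[0.48722966 0.30226151 0.21803483] [-3.14086125e+00 -1.17787200e-03  3.01930114e+00] 0.03407353904667055 28.0 [ 0.06351674  0.32037879 -1.96726125]
[-0.11833973 -0.25976679 -0.00191457]
```

View pics/i.png

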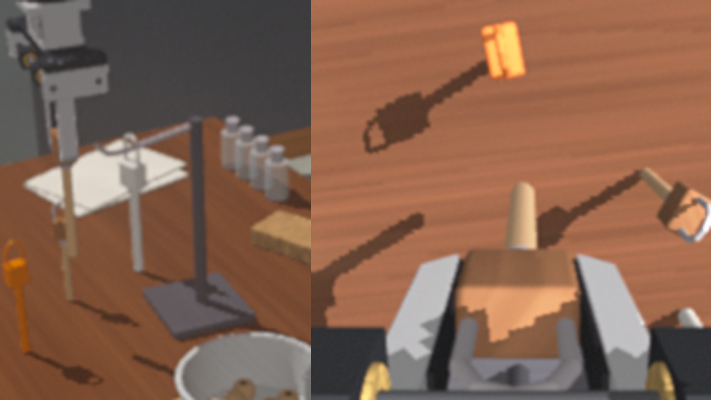

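The stirrer is off the hook, gripped upright (rod at (520,215) in the wrist part), and clear of the hook tip. I'll carry it over the tin, squaring the tool to the world axes on the way.

Call:
servo_tool(commands=[0, -0.06, 0, 0, 0, 0, 0.025, 0, -0.12, 0, 0, 0, 0, 0.025, -0.072, -0.265, 0, 0, 0, -7, 0.025, -0.072, -0.265, 0, 0, 0, -7, 0.025, -0.072, -0.265, 0, 0, 0, -7, 0.025, -0.072, -0.265, 0, 0, 0, -7, 0.025, -0.072, -0.265, 0, 0, 0, -7, 0.025, -0.072, -0.265, 0, 0, 0, -7, 0.025])

```text
time: 29.1
tool_pos: [0.5261, 0.0319, 0.219]
ee_rot: [3.141, -0.001, -3.14]
wrist_force: [1.1, 0.0, -1.9]
width: 0.0339
finger_force: 29.9
```

```bash
python3 - <<'E'
from h import *
o=robot.get_obs();print(o['tool_pos'],o['ee_rot'],o['width'],o['time'],o['wrist_force'])
w=snap('wrist');b=snap('side')
cs=sorted([(round(r['conf'],2),*at(w,*cen(r),.02)[:2].round(3)) for nm in('bead1','old1') for r in spotter.trace(nm,w)],reverse=True)
print(cs)
q=proj(w,[.526,.03,.008]);print(q, proj(w,[.573,.03,.008]))
im=w['img'].copy()
for k in range(20):
    t=k*np.pi/10;p=proj(w,[.573+.047*np.cos(t),.03+.047*np.sin(t),.012]);cv2.circle(im,tuple(int(v) for v in p),1,(0,255,0),-1)
cv2.circle(im,tuple(int(v) for v in q),2,(0,0,255),-1)
cv2.imwrite('pics/j.png',np.hstack([cv2.resize(im[60:300,180:460],(466,400)),cv2.resize(b['img'][130:300,220:360],(330,400))]))
E
```

```text
[0.52614157 0.03190336 0.21895971] [ 3.14113427e+00 -5.05744790e-04 -3.13960092e+00] 0.03386764023111398 29.1 [ 1.14081785  0.03133081 -1.8607432 ]
[(0.77, np.float64(0.583), np.float64(0.075)), (0.69, np.float64(0.565), np.float64(0.06)), (0.66, np.float64(0.584), np.float64(-0.011)), (0.54, np.float64(0.539), np.float64(0.01)), (0.53, np.float64(0.537), np.float64(0.058)), (0.52, np.float64(0.566), np.float64(0.006)), (0.45, np.float64(0.539), np.float64(0.031))]
[320.63565227 179.45248181] [320.61854323 212.15633892]
```

View pics/j.png

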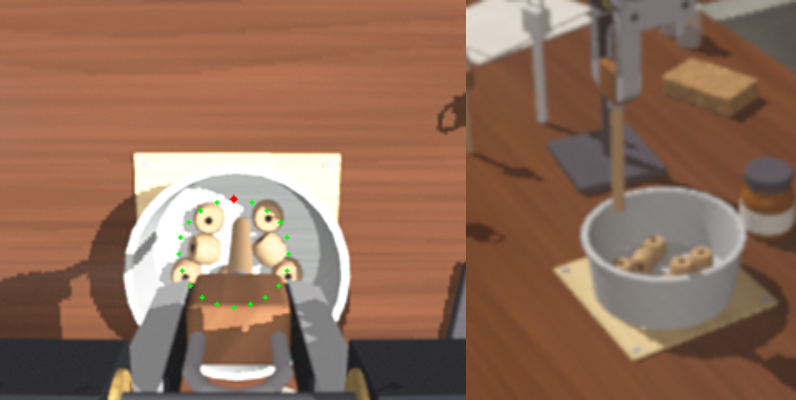

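The beads lie in two rows, and the entry point (red, (234,199)) is free between them. I'll lower the stirrer to about 5 mm above the floor.

Call:
servo_tool(commands=[0, 0, 0.03, 0, 0, 0, 0.025, 0, 0, 0.06, 0, 0, 0, 0.025, 0, 0, 0.08, 0, 0, 0, 0.025, 0, 0, 0.09, 0, 0, 0, 0.025, 0, 0, 0.096, 0, 0, 0, 0.025, 0, 0, 0.096, 0, 0, 0, 0.025, 0, 0, 0.096, 0, 0, 0, 0.025])

```text
time: 30.18
tool_pos: [0.5272, 0.0307, 0.1243]
ee_rot: [-3.142, 0.002, -3.141]
wrist_force: [0.3, 0.1, -1.3]
width: 0.0339
finger_force: 29.9
```

Call:
servo_tool(commands=[-0.0023, 0.0145, 0, 0, 0, 0, 0.025, -0.009, 0.0276, 0, 0, 0, 0, 0.025, -0.0194, 0.038, 0, 0, 0, 0, 0.025, -0.0325, 0.0447, 0, 0, 0, 0, 0.025, -0.047, 0.047, 0, 0, 0, 0, 0.025, -0.0615, 0.0447, 0, 0, 0, 0, 0.025, -0.0746, 0.038, 0, 0, 0, 0, 0.025, -0.085, 0.0276, 0, 0, 0, 0, 0.025, -0.0917, 0.0145, 0, 0, 0, 0, 0.025, -0.094, 0, 0, 0, 0, 0, 0.025])

```text
time: 31.42
tool_pos: [0.6208, 0.0298, 0.1231]
ee_rot: [3.141, -0.0, -3.142]
wrist_force: [0.7, -0.0, -2.2]
width: 0.0338
finger_force: 29.8
```

```bash
python3 - <<'E'
from h import *
o=robot.get_obs();print(o['tool_pos'],o['ee_rot'],o['width'],o['time'],o['wrist_force'])
w=snap('top');b=snap('side')
cv2.imwrite('pics/k.png',np.hstack([cv2.resize(w['img'][160:250,270:370],(444,400),interpolation=cv2.INTER_CUBIC),cv2.resize(b['img'][130:300,220:360],(330,400))]))
E
```

```text
[0.62083038 0.02982383 0.12306699] [ 3.14119119e+00 -2.45278112e-04 -3.14155865e+00] 0.033795407453686505 31.425 [ 0.69800979 -0.01540794 -2.16828023]
```

View pics/k.png

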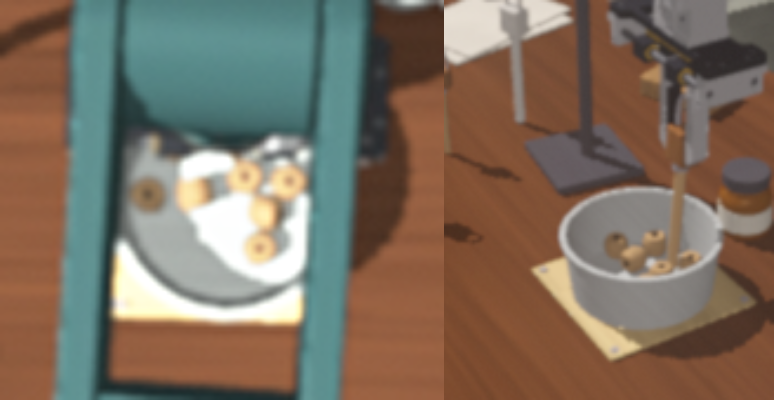

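The rod stands straight in the tin and pushes the beads along; they all stay inside. Continuing the turns.

Call:
servo_tool(commands=[0.0023, -0.0145, 0, 0, 0, 0, 0.025, 0.009, -0.0276, 0, 0, 0, 0, 0.025, 0.0194, -0.038, 0, 0, 0, 0, 0.025, 0.0325, -0.0447, 0, 0, 0, 0, 0.025, 0.047, -0.047, 0, 0, 0, 0, 0.025, 0.0615, -0.0447, 0, 0, 0, 0, 0.025, 0.0746, -0.038, 0, 0, 0, 0, 0.025, 0.085, -0.0276, 0, 0, 0, 0, 0.025, 0.0917, -0.0145, 0, 0, 0, 0, 0.025, 0.094, 0, 0, 0, 0, 0, 0.025])

```text
time: 32.78
tool_pos: [0.5263, 0.0315, 0.1233]
ee_rot: [-3.141, 0.0, -3.141]
wrist_force: [0.8, -0.0, -2.0]
width: 0.0342
finger_force: 29.9
```

Call:
servo_tool(commands=[-0.0023, 0.0145, 0, 0, 0, 0, 0.025, -0.009, 0.0276, 0, 0, 0, 0, 0.025, -0.0194, 0.038, 0, 0, 0, 0, 0.025, -0.0325, 0.0447, 0, 0, 0, 0, 0.025, -0.047, 0.047, 0, 0, 0, 0, 0.025, -0.0615, 0.0447, 0, 0, 0, 0, 0.025, -0.0746, 0.038, 0, 0, 0, 0, 0.025, -0.085, 0.0276, 0, 0, 0, 0, 0.025, -0.0917, 0.0145, 0, 0, 0, 0, 0.025, -0.094, 0, 0, 0, 0, 0, 0.025])

```text
time: 34.02
tool_pos: [0.6224, 0.0306, 0.1238]
ee_rot: [3.139, 0.004, 3.141]
wrist_force: [3.1, 5.0, -1.1]
width: 0.0336
finger_force: 30.0
```

Call:
servo_tool(commands=[0.0023, -0.0145, 0, 0, 0, 0, 0.025, 0.009, -0.0276, 0, 0, 0, 0, 0.025, 0.0194, -0.038, 0, 0, 0, 0, 0.025, 0.0325, -0.0447, 0, 0, 0, 0, 0.025, 0.047, -0.047, 0, 0, 0, 0, 0.025, 0.0615, -0.0447, 0, 0, 0, 0, 0.025, 0.0746, -0.038, 0, 0, 0, 0, 0.025, 0.085, -0.0276, 0, 0, 0, 0, 0.025, 0.0917, -0.0145, 0, 0, 0, 0, 0.025, 0.094, 0, 0, 0, 0, 0, 0.025])

```text
time: 35.28
tool_pos: [0.5259, 0.0313, 0.123]
ee_rot: [-3.141, -0.001, -3.141]
wrist_force: [-0.3, -0.2, -1.1]
width: 0.0339
finger_force: 30.0
```

```bash
cat > chk.py <<'E'
from h import *
o=robot.get_obs();print(o['tool_pos'],o['ee_rot'],o['width'],o['time'],o['wrist_force'])
b=snap('side')
r=spotter.trace('stirrer',b)
for q in r[:3]:
    m=q['region'].astype(np.uint8);ys,xs=np.nonzero(m);print('stirrer',round(q['conf'],2),q['box'],'slope',np.polyfit(ys,xs,1)[0].round(3))
p=o['tool_pos'];print('expect',proj(b,p+[0,0,.036]),proj(b,p+[0,0,-.109]))
for q in spotter.trace('bead1',b): print('bead',round(q['conf'],2),q['box'],at(b,*cen(q),.02).round(3))
E
python3 chk.py
```

```text
[0.52590234 0.0312901  0.12298842] [-3.14076467e+00 -6.65381769e-04 -3.14146902e+00] 0.03388753229396897 35.275 [-0.30953526 -0.2184977  -1.10824689]
stirrer 0.88 [277.8, 183.5, 15.2, 62.1] slope 0.196
stirrer 0.85 [191.7, 168.5, 14.3, 48.6] slope 0.118
stirrer 0.83 [244.7, 120.5, 9.8, 62.0] slope 0.056
expect [284.221999   202.68896542] [285.84277391 254.17822106]
```

```bash
cat > til.py <<'E'
from h import *
o=robot.get_obs();p=o['tool_pos']
for n in ['side']:
    b=snap(n);q=spotter.trace('stirrer',b)
    for r in q[:4]:
        u,v=cen(r)
        e=proj(b,p+[0,0,.0])
        if np.hypot(u-e[0],v-e[1])>40: continue
        for y in range(int(r['box'][1]),int(r['box'][1]+r['box'][3]),4):
            xs=np.nonzero(r['region'][y])[0]
            if len(xs): print(y,xs.min(),xs.max(),end='; ')
        print([proj(b,p+[0,0,z]).round(1).tolist() for z in(.092,.054,.036,.018,-.05,-.109)])
E
python3 til.py
```

```text
190 281 281; 194 278 284; 198 277 284; 202 278 284; 206 279 284; 210 282 286; 214 283 288; 218 284 289; 222 285 289; 226 285 290; 230 286 290; 234 286 290; 238 287 291; 242 287 291; [[283.8, 180.8], [284.2, 195.7], [284.4, 202.5], [284.6, 209.3], [285.4, 233.9], [286.0, 254.0]]
127 235 236; 187 268 273; 191 255 274; 195 256 299; 199 259 302; 203 262 302; 207 265 279; [[283.8, 180.8], [284.2, 195.7], [284.4, 202.5], [284.6, 209.3], [285.4, 233.9], [286.0, 254.0]]
```

The rod has pivoted about 4° in the pads, with its tip about 10 mm towards +x. That is probably a bead wedged against the wall. With the tip now 37 mm from the axis, I'll continue with 36 mm circles, which leave a bead's width at the wall and don't wedge.

Call:
servo_tool(commands=[-0.0018, 0.0111, 0, 0, 0, 0, 0.025, -0.0069, 0.0212, 0, 0, 0, 0, 0.025, -0.0148, 0.0291, 0, 0, 0, 0, 0.025, -0.0249, 0.0342, 0, 0, 0, 0, 0.025, -0.036, 0.036, 0, 0, 0, 0, 0.025, -0.0471, 0.0342, 0, 0, 0, 0, 0.025, -0.0572, 0.0291, 0, 0, 0, 0, 0.025, -0.0651, 0.0212, 0, 0, 0, 0, 0.025, -0.0702, 0.0111, 0, 0, 0, 0, 0.025, -0.072, 0, 0, 0, 0, 0, 0.025])

```text
time: 36.78
tool_pos: [0.5998, 0.0298, 0.1236]
ee_rot: [3.141, 0.003, 3.141]
wrist_force: [-1.0, -0.3, -1.6]
width: 0.034
finger_force: 30.0
```

Call:
servo_tool(commands=[0.0018, -0.0111, 0, 0, 0, 0, 0.025, 0.0069, -0.0212, 0, 0, 0, 0, 0.025, 0.0148, -0.0291, 0, 0, 0, 0, 0.025, 0.0249, -0.0342, 0, 0, 0, 0, 0.025, 0.036, -0.036, 0, 0, 0, 0, 0.025, 0.0471, -0.0342, 0, 0, 0, 0, 0.025, 0.0572, -0.0291, 0, 0, 0, 0, 0.025, 0.0651, -0.0212, 0, 0, 0, 0, 0.025, 0.0702, -0.0111, 0, 0, 0, 0, 0.025, 0.072, 0, 0, 0, 0, 0, 0.025])

```text
time: 38.02
tool_pos: [0.5262, 0.0313, 0.1231]
ee_rot: [-3.141, -0.0, -3.141]
wrist_force: [0.3, -0.2, -0.9]
width: 0.0341
finger_force: 30.0
```

```bash
python3 til.py
```

```text
185 281 281; 189 281 281; 193 278 283; 197 277 283; 201 276 283; 205 276 284; 209 279 284; 213 281 286; 217 281 285; 221 281 285; 225 280 285; 229 280 284; 233 280 284; 237 280 284; [[283.7, 180.8], [284.1, 195.7], [284.3, 202.6], [284.5, 209.4], [285.3, 234.0], [285.9, 254.1]]
```

```bash
cat > tw.py <<'E'
from h import *
o=robot.get_obs();p=o['tool_pos'];print(p.round(4),o['wrist_force'].round(1))
s=snap('wrist')
# predicted pixel of rod end centre for tip deflection dx (world x), pivot at grasp
g={d:proj(s,p+[d,0,-.109]).round(1).tolist() for d in(-.01,0,.01)}
print('tip pred',g)
for r in spotter.trace('stirrer',s)[:3]:
    ys,xs=np.nonzero(r['region']);y0=ys.min()
    if abs(xs.mean()-320)<40: print(round(r['conf'],2),r['box'],'top row',y0,xs[ys==y0].mean(), [ (y,xs[ys==y].min(),xs[ys==y].max()) for y in range(y0,y0+30,5) if (ys==y).any()])
cv2.imwrite('pics/tw_%d.png'%s['shot'],s['img'])
i=s['img'];print([tuple(i[y,320].tolist()) for y in range(150,240,6)])
print('j calib: expected', (np.array(s['hand_eye'])).shape)
E
python3 tw.py
```

```text
[0.5264 0.0319 0.1232] [ 0.5 -0.4 -1.4]
tip pred {-0.01: [321.7, 186.2], 0: [321.7, 195.5], 0.01: [321.7, 204.7]}
0.68 [287.6, 179.3, 70.1, 113.9] top row 180 323.5 [(180, np.int64(322), np.int64(325)), (185, np.int64(318), np.int64(328)), (190, np.int64(318), np.int64(329)), (195, np.int64(319), np.int64(330)), (200, np.int64(319), np.int64(330)), (205, np.int64(318), np.int64(330))]
[(74, 101, 156), (76, 104, 166), (236, 254, 255), (241, 255, 255), (255, 255, 255), (159, 166, 171), (89, 119, 147), (90, 119, 146), (92, 121, 149), (95, 124, 153), (97, 128, 156), (126, 132, 143), (73, 99, 138), (72, 98, 140), (70, 97, 138)]
j calib: expected (4, 4)
```

Wrist view: the rod end is at row 180 instead of 190, so the tip is deflected about 11 mm towards -x. I'll straighten it by pressing the tip gently against the tin wall.

Call:
servo_tool(commands=[0.004, 0, 0, 0, 0, 0, 0.025, 0.008, 0, 0, 0, 0, 0, 0.025, 0.011, 0, 0, 0, 0, 0, 0.025, 0.014, 0, 0, 0, 0, 0, 0.025, 0.016, 0, 0, 0, 0, 0, 0.025, 0.018, 0, 0, 0, 0, 0, 0.025, 0.018, 0, 0, 0, 0, 0, 0.025])

```text
time: 39.1
tool_pos: [0.5088, 0.0306, 0.1237]
ee_rot: [-3.141, 0.001, -3.141]
wrist_force: [2.1, 1.1, -0.0]
width: 0.0341
finger_force: 30.0
```

```bash
python3 tw.py
```

```text
[0.5088 0.0306 0.1237] [ 2.1  1.1 -0. ]
tip pred {-0.01: [321.8, 186.1], 0: [321.8, 195.4], 0.01: [321.8, 204.6]}
0.66 [290.7, 194.0, 66.2, 98.5] top row 196 322.0 [(196, np.int64(319), np.int64(325)), (201, np.int64(318), np.int64(328)), (206, np.int64(317), np.int64(329)), (211, np.int64(317), np.int64(329)), (216, np.int64(317), np.int64(330)), (221, np.int64(315), np.int64(331))]
[(81, 111, 172), (78, 108, 171), (78, 108, 169), (74, 103, 159), (122, 171, 219), (241, 255, 255), (200, 240, 255), (255, 255, 255), (80, 107, 134), (89, 115, 142), (87, 115, 142), (91, 119, 146), (77, 96, 127), (68, 94, 130), (69, 94, 132)]
j calib: expected (4, 4)
```

Call:
servo_tool(commands=[-0.01, 0, 0, 0, 0, 0, 0.025, -0.022, 0, 0, 0, 0, 0, 0.025, -0.022, 0, 0, 0, 0, 0, 0.025])

```text
time: 39.58
tool_pos: [0.5306, 0.0306, 0.1221]
ee_rot: [3.141, -0.003, -3.141]
wrist_force: [-0.1, -0.9, -1.5]
width: 0.034
finger_force: 30.0
```

Call:
servo_tool(commands=[-0.0018, 0.0111, 0, 0, 0, 0, 0.025, -0.0069, 0.0212, 0, 0, 0, 0, 0.025, -0.0148, 0.0291, 0, 0, 0, 0, 0.025, -0.0249, 0.0342, 0, 0, 0, 0, 0.025, -0.036, 0.036, 0, 0, 0, 0, 0.025, -0.0471, 0.0342, 0, 0, 0, 0, 0.025, -0.0572, 0.0291, 0, 0, 0, 0, 0.025, -0.0651, 0.0212, 0, 0, 0, 0, 0.025, -0.0702, 0.0111, 0, 0, 0, 0, 0.025, -0.072, 0, 0, 0, 0, 0, 0.025])

```text
time: 40.83
tool_pos: [0.6027, 0.0298, 0.1231]
ee_rot: [3.142, -0.0, 3.142]
wrist_force: [0.2, -0.6, 0.2]
width: 0.0342
finger_force: 30.0
```

```bash
python3 tw.py | head -3
```

```text
[0.6027 0.0298 0.1231] [ 0.2 -0.6  0.2]
tip pred {-0.01: [321.7, 186.3], 0: [321.8, 195.5], 0.01: [321.8, 204.7]}
0.86 [289.1, 193.5, 69.1, 101.3] top row 195 323.5 [(195, np.int64(322), np.int64(325)), (200, np.int64(318), np.int64(328)), (205, np.int64(318), np.int64(329)), (210, np.int64(317), np.int64(329)), (215, np.int64(317), np.int64(329)), (220, np.int64(315), np.int64(330))]
```

Call:
servo_tool(commands=[0.0018, -0.0111, 0, 0, 0, 0, 0.025, 0.0069, -0.0212, 0, 0, 0, 0, 0.025, 0.0148, -0.0291, 0, 0, 0, 0, 0.025, 0.0249, -0.0342, 0, 0, 0, 0, 0.025, 0.036, -0.036, 0, 0, 0, 0, 0.025, 0.0471, -0.0342, 0, 0, 0, 0, 0.025, 0.0572, -0.0291, 0, 0, 0, 0, 0.025, 0.0651, -0.0212, 0, 0, 0, 0, 0.025, 0.0702, -0.0111, 0, 0, 0, 0, 0.025, 0.072, 0, 0, 0, 0, 0, 0.025])

```text
time: 42.18
tool_pos: [0.5304, 0.0312, 0.1234]
ee_rot: [-3.14, 0.001, -3.141]
wrist_force: [0.8, -6.2, -0.7]
width: 0.0337
finger_force: 30.0
```

```bash
python3 tw.py | head -3
```

```text
[0.5304 0.0312 0.1234] [ 0.8 -6.2 -0.7]
tip pred {-0.01: [321.9, 186.2], 0: [321.9, 195.5], 0.01: [321.9, 204.6]}
0.72 [290.8, 193.9, 66.9, 99.2] top row 196 322.5 [(196, np.int64(322), np.int64(323)), (201, np.int64(318), np.int64(327)), (206, np.int64(317), np.int64(328)), (211, np.int64(317), np.int64(328)), (216, np.int64(316), np.int64(330)), (221, np.int64(316), np.int64(331))]
```

Call:
servo_tool(commands=[-0.0018, 0.0111, 0, 0, 0, 0, 0.025, -0.0069, 0.0212, 0, 0, 0, 0, 0.025, -0.0148, 0.0291, 0, 0, 0, 0, 0.025, -0.0249, 0.0342, 0, 0, 0, 0, 0.025, -0.036, 0.036, 0, 0, 0, 0, 0.025, -0.0471, 0.0342, 0, 0, 0, 0, 0.025, -0.0572, 0.0291, 0, 0, 0, 0, 0.025, -0.0651, 0.0212, 0, 0, 0, 0, 0.025, -0.0702, 0.0111, 0, 0, 0, 0, 0.025, -0.072, 0, 0, 0, 0, 0, 0.025])

```text
time: 43.52
tool_pos: [0.6017, 0.03, 0.123]
ee_rot: [3.141, -0.003, 3.142]
wrist_force: [-2.3, -0.3, 0.0]
width: 0.0341
finger_force: 30.0
```

```bash
python3 tw.py | head -3
```

```text
[0.6017 0.03   0.123 ] [-2.3 -0.3  0. ]
tip pred {-0.01: [321.7, 186.5], 0: [321.7, 195.8], 0.01: [321.7, 205.0]}
0.62 [290.9, 201.3, 63.2, 93.4] top row 202 323.0 [(202, np.int64(322), np.int64(324)), (207, np.int64(318), np.int64(328)), (212, np.int64(318), np.int64(329)), (217, np.int64(317), np.int64(329)), (222, np.int64(316), np.int64(330)), (227, np.int64(299), np.int64(348))]
```

Call:
servo_tool(commands=[0.0018, -0.0111, 0, 0, 0, 0, 0.025, 0.0069, -0.0212, 0, 0, 0, 0, 0.025, 0.0148, -0.0291, 0, 0, 0, 0, 0.025, 0.0249, -0.0342, 0, 0, 0, 0, 0.025, 0.036, -0.036, 0, 0, 0, 0, 0.025, 0.0471, -0.0342, 0, 0, 0, 0, 0.025, 0.0572, -0.0291, 0, 0, 0, 0, 0.025, 0.0651, -0.0212, 0, 0, 0, 0, 0.025, 0.0702, -0.0111, 0, 0, 0, 0, 0.025, 0.072, 0, 0, 0, 0, 0, 0.025])

```text
time: 44.88
tool_pos: [0.5304, 0.0315, 0.1233]
ee_rot: [-3.141, 0.0, -3.141]
wrist_force: [0.6, -1.8, -0.6]
width: 0.0334
finger_force: 30.0
```

```bash
python3 tw.py | head -3
```

```text
[0.5304 0.0315 0.1233] [ 0.6 -1.8 -0.6]
tip pred {-0.01: [321.8, 186.2], 0: [321.8, 195.5], 0.01: [321.8, 204.6]}
0.68 [290.9, 202.7, 65.1, 89.3] top row 202 323.0 [(202, np.int64(323), np.int64(323)), (207, np.int64(318), np.int64(328)), (212, np.int64(317), np.int64(329)), (217, np.int64(317), np.int64(329)), (222, np.int64(316), np.int64(330)), (227, np.int64(298), np.int64(348))]
```

Call:
servo_tool(commands=[0.007, 0, 0, 0, 0, 0, 0.025])

```text
time: 45.1
tool_pos: [0.524, 0.0303, 0.1233]
ee_rot: [-3.14, 0.001, -3.141]
wrist_force: [1.7, -2.1, -1.1]
width: 0.0336
finger_force: 30.0
```

Call:
servo_tool(commands=[-0.0018, 0.0111, 0, 0, 0, 0, 0.025, -0.0069, 0.0212, 0, 0, 0, 0, 0.025, -0.0148, 0.0291, 0, 0, 0, 0, 0.025, -0.0249, 0.0342, 0, 0, 0, 0, 0.025, -0.036, 0.036, 0, 0, 0, 0, 0.025, -0.0471, 0.0342, 0, 0, 0, 0, 0.025, -0.0572, 0.0291, 0, 0, 0, 0, 0.025, -0.0651, 0.0212, 0, 0, 0, 0, 0.025, -0.0702, 0.0111, 0, 0, 0, 0, 0.025, -0.072, 0, 0, 0, 0, 0, 0.025])

```text
time: 46.35
tool_pos: [0.5961, 0.0301, 0.1232]
ee_rot: [3.141, 0.001, 3.142]
wrist_force: [-2.5, 1.2, -0.2]
width: 0.0337
finger_force: 30.0
```

```bash
python3 tw.py | head -3
```

```text
[0.5961 0.0301 0.1232] [-2.5  1.2 -0.2]
tip pred {-0.01: [321.7, 186.2], 0: [321.7, 195.5], 0.01: [321.7, 204.6]}
0.87 [289.3, 209.6, 66.1, 80.2] top row 209 323.0 [(209, np.int64(321), np.int64(325)), (214, np.int64(317), np.int64(329)), (219, np.int64(316), np.int64(329)), (224, np.int64(316), np.int64(330)), (229, np.int64(299), np.int64(348)), (234, np.int64(296), np.int64(350))]
```

Call:
servo_tool(commands=[0.0018, -0.0111, 0, 0, 0, 0, 0.025, 0.0069, -0.0212, 0, 0, 0, 0, 0.025, 0.0148, -0.0291, 0, 0, 0, 0, 0.025, 0.0249, -0.0342, 0, 0, 0, 0, 0.025, 0.036, -0.036, 0, 0, 0, 0, 0.025, 0.0471, -0.0342, 0, 0, 0, 0, 0.025, 0.0572, -0.0291, 0, 0, 0, 0, 0.025, 0.0651, -0.0212, 0, 0, 0, 0, 0.025, 0.0702, -0.0111, 0, 0, 0, 0, 0.025, 0.072, 0, 0, 0, 0, 0, 0.025])

```text
time: 47.7
tool_pos: [0.5234, 0.0317, 0.1233]
ee_rot: [3.141, 0.0, -3.141]
wrist_force: [-0.4, -0.3, -0.7]
width: 0.0343
finger_force: 30.0
```

```bash
python3 tw.py | head -3
```

```text
[0.5234 0.0317 0.1233] [-0.4 -0.3 -0.7]
tip pred {-0.01: [321.7, 186.2], 0: [321.7, 195.5], 0.01: [321.7, 204.7]}
0.61 [287.8, 206.7, 69.7, 82.0] top row 209 323.5 [(209, np.int64(322), np.int64(325)), (214, np.int64(318), np.int64(329)), (219, np.int64(318), np.int64(329)), (224, np.int64(317), np.int64(330)), (229, np.int64(298), np.int64(348)), (234, np.int64(296), np.int64(350))]
```

Call:
servo_tool(commands=[0.007, 0, 0, 0, 0, 0, 0.025])

```text
time: 47.92
tool_pos: [0.5167, 0.0309, 0.1231]
ee_rot: [-3.141, -0.0, -3.141]
wrist_force: [-0.6, -0.8, -1.1]
width: 0.0341
finger_force: 30.0
```

Call:
servo_tool(commands=[-0.0018, 0.0111, 0, 0, 0, 0, 0.025, -0.0069, 0.0212, 0, 0, 0, 0, 0.025, -0.0148, 0.0291, 0, 0, 0, 0, 0.025, -0.0249, 0.0342, 0, 0, 0, 0, 0.025, -0.036, 0.036, 0, 0, 0, 0, 0.025, -0.0471, 0.0342, 0, 0, 0, 0, 0.025, -0.0572, 0.0291, 0, 0, 0, 0, 0.025, -0.0651, 0.0212, 0, 0, 0, 0, 0.025, -0.0702, 0.0111, 0, 0, 0, 0, 0.025, -0.072, 0, 0, 0, 0, 0, 0.025])

```text
time: 49.18
tool_pos: [0.5887, 0.0297, 0.1232]
ee_rot: [-3.142, -0.0, 3.141]
wrist_force: [0.2, -0.1, -1.7]
width: 0.0335
finger_force: 30.0
```

Call:
servo_tool(commands=[-0.008, 0, 0, 0, 0, 0, 0.025, -0.016, 0, 0, 0, 0, 0, 0.025, -0.022, 0, 0, 0, 0, 0, 0.025, -0.026, 0, 0, 0, 0, 0, 0.025, -0.03, 0, 0, 0, 0, 0, 0.025, -0.034, 0, 0, 0, 0, 0, 0.025, -0.034, 0, 0, 0, 0, 0, 0.025])

```text
time: 50.05
tool_pos: [0.6228, 0.0309, 0.1231]
ee_rot: [3.141, 0.0, -3.141]
wrist_force: [-2.0, 0.3, -0.5]
width: 0.0338
finger_force: 30.0
```

```bash
python3 tw.py | head -3
```

```text
[0.6228 0.0309 0.1231] [-2.   0.3 -0.5]
tip pred {-0.01: [321.7, 186.2], 0: [321.7, 195.5], 0.01: [321.7, 204.7]}
0.79 [289.3, 192.3, 67.8, 102.7] top row 192 324.0 [(192, np.int64(322), np.int64(326)), (197, np.int64(318), np.int64(330)), (202, np.int64(318), np.int64(330)), (207, np.int64(318), np.int64(330)), (212, np.int64(318), np.int64(330)), (217, np.int64(317), np.int64(331))]
```

Call:
servo_tool(commands=[0.008, 0, 0, 0, 0, 0, 0.025, 0.016, 0, 0, 0, 0, 0, 0.025, 0.016, 0, 0, 0, 0, 0, 0.025])

```text
time: 50.52
tool_pos: [0.6064, 0.0305, 0.1238]
ee_rot: [-3.141, 0.001, -3.142]
wrist_force: [0.2, -0.1, -1.2]
width: 0.0341
finger_force: 30.0
```

Call:
servo_tool(commands=[0.0018, -0.0111, 0, 0, 0, 0, 0.025, 0.0069, -0.0212, 0, 0, 0, 0, 0.025, 0.0148, -0.0291, 0, 0, 0, 0, 0.025, 0.0249, -0.0342, 0, 0, 0, 0, 0.025, 0.036, -0.036, 0, 0, 0, 0, 0.025, 0.0471, -0.0342, 0, 0, 0, 0, 0.025, 0.0572, -0.0291, 0, 0, 0, 0, 0.025, 0.0651, -0.0212, 0, 0, 0, 0, 0.025, 0.0702, -0.0111, 0, 0, 0, 0, 0.025, 0.072, 0, 0, 0, 0, 0, 0.025])

```text
time: 51.78
tool_pos: [0.5343, 0.0317, 0.1233]
ee_rot: [3.141, 0.0, -3.141]
wrist_force: [1.0, 0.2, -1.6]
width: 0.034
finger_force: 30.0
```

Call:
servo_tool(commands=[-0.0018, 0.0111, 0, 0, 0, 0, 0.025, -0.0069, 0.0212, 0, 0, 0, 0, 0.025, -0.0148, 0.0291, 0, 0, 0, 0, 0.025, -0.0249, 0.0342, 0, 0, 0, 0, 0.025, -0.036, 0.036, 0, 0, 0, 0, 0.025, -0.0471, 0.0342, 0, 0, 0, 0, 0.025, -0.0572, 0.0291, 0, 0, 0, 0, 0.025, -0.0651, 0.0212, 0, 0, 0, 0, 0.025, -0.0702, 0.0111, 0, 0, 0, 0, 0.025, -0.072, 0, 0, 0, 0, 0, 0.025])

```text
time: 53.02
tool_pos: [0.6067, 0.0297, 0.1232]
ee_rot: [-3.142, -0.0, 3.141]
wrist_force: [0.2, -0.3, -1.4]
width: 0.0343
finger_force: 30.0
```

```bash
python3 tw.py | head -3
```

```text
[0.6067 0.0297 0.1232] [ 0.2 -0.3 -1.4]
tip pred {-0.01: [321.8, 186.3], 0: [321.8, 195.6], 0.01: [321.8, 204.7]}
0.82 [290.1, 190.9, 65.0, 104.9] top row 192 323.5 [(192, np.int64(323), np.int64(324)), (197, np.int64(319), np.int64(329)), (202, np.int64(318), np.int64(329)), (207, np.int64(317), np.int64(329)), (212, np.int64(317), np.int64(330)), (217, np.int64(317), np.int64(330))]
```

The rod is straight and the beads have settled, so I'll add clean turns to reach four consecutive ones.

Call:
servo_tool(commands=[0.0018, -0.0111, 0, 0, 0, 0, 0.025, 0.0069, -0.0212, 0, 0, 0, 0, 0.025, 0.0148, -0.0291, 0, 0, 0, 0, 0.025, 0.0249, -0.0342, 0, 0, 0, 0, 0.025, 0.036, -0.036, 0, 0, 0, 0, 0.025, 0.0471, -0.0342, 0, 0, 0, 0, 0.025, 0.0572, -0.0291, 0, 0, 0, 0, 0.025, 0.0651, -0.0212, 0, 0, 0, 0, 0.025, 0.0702, -0.0111, 0, 0, 0, 0, 0.025, 0.072, 0, 0, 0, 0, 0, 0.025])

```text
time: 54.38
tool_pos: [0.5343, 0.0317, 0.1233]
ee_rot: [3.141, 0.0, -3.141]
wrist_force: [-0.1, 0.3, -0.3]
width: 0.0337
finger_force: 30.0
```

Call:
servo_tool(commands=[-0.0018, 0.0111, 0, 0, 0, 0, 0.025, -0.0069, 0.0212, 0, 0, 0, 0, 0.025, -0.0148, 0.0291, 0, 0, 0, 0, 0.025, -0.0249, 0.0342, 0, 0, 0, 0, 0.025, -0.036, 0.036, 0, 0, 0, 0, 0.025, -0.0471, 0.0342, 0, 0, 0, 0, 0.025, -0.0572, 0.0291, 0, 0, 0, 0, 0.025, -0.0651, 0.0212, 0, 0, 0, 0, 0.025, -0.0702, 0.0111, 0, 0, 0, 0, 0.025, -0.072, 0, 0, 0, 0, 0, 0.025])

```text
time: 55.62
tool_pos: [0.6067, 0.0297, 0.1232]
ee_rot: [-3.142, -0.0, 3.141]
wrist_force: [0.3, 0.3, -2.2]
width: 0.0342
finger_force: 30.0
```

```bash
python3 tw.py | head -3
```

```text
[0.6067 0.0297 0.1232] [ 0.3  0.3 -2.2]
tip pred {-0.01: [321.8, 186.3], 0: [321.8, 195.6], 0.01: [321.8, 204.7]}
[(254, 254, 254), (254, 254, 254), (254, 254, 254), (253, 253, 253), (253, 254, 254), (254, 254, 254), (254, 254, 254), (255, 255, 255), (78, 104, 129), (78, 103, 128), (84, 107, 130), (85, 109, 133), (65, 82, 113), (61, 84, 118), (60, 83, 117)]
```

Call:
servo_tool(commands=[0.0018, -0.0111, 0, 0, 0, 0, 0.025, 0.0069, -0.0212, 0, 0, 0, 0, 0.025, 0.0148, -0.0291, 0, 0, 0, 0, 0.025, 0.0249, -0.0342, 0, 0, 0, 0, 0.025, 0.036, -0.036, 0, 0, 0, 0, 0.025, 0.0471, -0.0342, 0, 0, 0, 0, 0.025, 0.0572, -0.0291, 0, 0, 0, 0, 0.025, 0.0651, -0.0212, 0, 0, 0, 0, 0.025, 0.0702, -0.0111, 0, 0, 0, 0, 0.025, 0.072, 0, 0, 0, 0, 0, 0.025])

```text
time: 56.98
tool_pos: [0.5344, 0.0317, 0.1234]
ee_rot: [3.141, 0.0, -3.141]
wrist_force: [0.1, 0.8, -1.1]
width: 0.0337
finger_force: 30.0
```

Call:
servo_tool(commands=[-0.0018, 0.0111, 0, 0, 0, 0, 0.025, -0.0069, 0.0212, 0, 0, 0, 0, 0.025, -0.0148, 0.0291, 0, 0, 0, 0, 0.025, -0.0249, 0.0342, 0, 0, 0, 0, 0.025, -0.036, 0.036, 0, 0, 0, 0, 0.025, -0.0471, 0.0342, 0, 0, 0, 0, 0.025, -0.0572, 0.0291, 0, 0, 0, 0, 0.025, -0.0651, 0.0212, 0, 0, 0, 0, 0.025, -0.0702, 0.0111, 0, 0, 0, 0, 0.025, -0.072, 0, 0, 0, 0, 0, 0.025])

```text
time: 58.22
tool_pos: [0.6067, 0.0297, 0.1232]
ee_rot: [-3.142, -0.0, 3.141]
wrist_force: [-0.4, -0.2, -1.2]
width: 0.0336
finger_force: 30.0
```

```bash
python3 tw.py | head -3
```

```text
[0.6067 0.0297 0.1232] [-0.4 -0.2 -1.2]
tip pred {-0.01: [321.8, 186.3], 0: [321.8, 195.6], 0.01: [321.8, 204.7]}
0.94 [290.0, 189.7, 68.3, 104.0] top row 192 323.5 [(192, np.int64(322), np.int64(325)), (197, np.int64(318), np.int64(329)), (202, np.int64(318), np.int64(329)), (207, np.int64(317), np.int64(330)), (212, np.int64(317), np.int64(330)), (217, np.int64(317), np.int64(330))]
```

Call:
servo_tool(commands=[0.0018, -0.0111, 0, 0, 0, 0, 0.025, 0.0069, -0.0212, 0, 0, 0, 0, 0.025, 0.0148, -0.0291, 0, 0, 0, 0, 0.025, 0.0249, -0.0342, 0, 0, 0, 0, 0.025, 0.036, -0.036, 0, 0, 0, 0, 0.025, 0.0471, -0.0342, 0, 0, 0, 0, 0.025, 0.0572, -0.0291, 0, 0, 0, 0, 0.025, 0.0651, -0.0212, 0, 0, 0, 0, 0.025, 0.0702, -0.0111, 0, 0, 0, 0, 0.025, 0.072, 0, 0, 0, 0, 0, 0.025])

```text
time: 59.58
tool_pos: [0.5343, 0.0317, 0.1233]
ee_rot: [3.141, 0.0, -3.141]
wrist_force: [-0.9, -0.7, -0.8]
width: 0.0339
finger_force: 30.0
```

Call:
servo_tool(commands=[-0.0018, 0.0111, 0, 0, 0, 0, 0.025, -0.0069, 0.0212, 0, 0, 0, 0, 0.025, -0.0148, 0.0291, 0, 0, 0, 0, 0.025, -0.0249, 0.0342, 0, 0, 0, 0, 0.025, -0.036, 0.036, 0, 0, 0, 0, 0.025, -0.0471, 0.0342, 0, 0, 0, 0, 0.025, -0.0572, 0.0291, 0, 0, 0, 0, 0.025, -0.0651, 0.0212, 0, 0, 0, 0, 0.025, -0.0702, 0.0111, 0, 0, 0, 0, 0.025, -0.072, 0, 0, 0, 0, 0, 0.025])

```text
time: 60.82
tool_pos: [0.6067, 0.0297, 0.1232]
ee_rot: [-3.142, -0.0, 3.141]
wrist_force: [0.2, -0.1, -1.6]
width: 0.0339
finger_force: 30.0
```

Call:
servo_tool(commands=[0.0018, -0.0111, 0, 0, 0, 0, 0.025, 0.0069, -0.0212, 0, 0, 0, 0, 0.025, 0.0148, -0.0291, 0, 0, 0, 0, 0.025, 0.0249, -0.0342, 0, 0, 0, 0, 0.025, 0.0249, -0.0342, -0.03, 0, 0, 0, 0.025, 0.0249, -0.0342, -0.06, 0, 0, 0, 0.025, 0.0249, -0.0342, -0.1, 0, 0, 0, 0.025, 0.0249, -0.0342, -0.1, 0, 0, 0, 0.025, 0.0249, -0.0342, -0.1, 0, 0, 0, 0.025])

```text
time: 61.95
tool_pos: [0.5808, -0.0034, 0.2219]
ee_rot: [3.141, -0.002, -3.141]
wrist_force: [-0.3, -0.3, -1.9]
width: 0.0339
finger_force: 30.0
```

```bash
python3 tw.py | head -3; python3 chk.py; python3 -c "
from h import *
w=snap('wrist');o=robot.get_obs();print(o['ee_rot'])
for r in spotter.trace('bead1',w): print(round(r['conf'],2),at(w,*cen(r),.02)[:2].round(3))
print(R.from_euler('xyz',o['ee_rot']).inv().apply(np.array([.487,.302,.22])-o['tool_pos']))
"
```

```text
[ 0.5808 -0.0034  0.2219] [-0.3 -0.3 -1.9]
tip pred {-0.01: [321.7, 186.4], 0: [321.7, 195.7], 0.01: [321.7, 204.9]}
0.57 [288.4, 190.7, 67.1, 100.5] top row 193 323.5 [(193, np.int64(321), np.int64(326)), (198, np.int64(318), np.int64(329)), (203, np.int64(318), np.int64(329)), (208, np.int64(317), np.int64(329)), (213, np.int64(317), np.int64(330)), (218, np.int64(316), np.int64(331))]
[ 0.5804531  -0.00333068  0.22064966] [ 3.14102582 -0.00423607 -3.14125783] 0.033964386409594316 62.05 [-0.73991645 -0.53318104 -1.32486698]
stirrer 0.89 [306.3, 140.8, 15.9, 81.8] slope 0.06
stirrer 0.78 [243.1, 121.8, 13.1, 58.9] slope 0.052
stirrer 0.75 [191.4, 167.5, 13.7, 52.0] slope 0.125
expect [313.19293615 164.30588615] [312.98290852 220.55546985]
bead 0.53 [235.5, 112.7, 67.5, 97.5] [0.677 0.354 0.02 ]
bead 0.47 [275.4, 234.9, 16.4, 8.5] [0.549 0.081 0.02 ]
[ 3.14119994e+00 -2.46754204e-03 -3.14132732e+00]
0.9 [0.544 0.08 ]
0.78 [ 0.563 -0.025]
0.55 [ 0.595 -0.021]
[0.0940263  0.30541828 0.00211796]
```

Call:
servo_tool(commands=[0.115, 0.2, 0, 0, 0, 7, 0.025, 0.115, 0.2, 0, 0, 0, 7, 0.025, 0.115, 0.2, 0, 0, 0, 7, 0.025, 0.115, 0.2, 0, 0, 0, 7, 0.025, 0.094, 0.3055, 0, 0, 0, 7, 0.025, 0.094, 0.3055, 0, 0, 0, 7, 0.025, 0.094, 0.3055, 0, 0, 0, 7, 0.025, 0.094, 0.3055, 0, 0, 0, 7, 0.025, 0.094, 0.3055, 0, 0, 0, 7, 0.025])

```text
time: 63.42
tool_pos: [0.4877, 0.3009, 0.2235]
ee_rot: [-3.142, 0.0, 3.018]
wrist_force: [-0.0, -0.6, -1.9]
width: 0.034
finger_force: 30.0
```

Call:
servo_tool(commands=[0, 0, 0, 0, 0, 0, 0.025, 0, 0, 0, 0, 0, 0, 0.025, 0, 0, 0, 0, 0, 0, 0.025])

```text
time: 63.8
tool_pos: [0.4877, 0.3017, 0.2234]
ee_rot: [3.141, 0.0, 3.019]
wrist_force: [0.3, 0.8, -1.9]
width: 0.0339
finger_force: 30.0
```

```bash
cat > tg.py <<'E'
from h import *
o=robot.get_obs();print(o['tool_pos'].round(4),o['ee_rot'].round(4),o['wrist_force'].round(1),o['time'])
Ri=R.from_euler('xyz',o['ee_rot']).inv()
for P in [(.4875,.3025,.1693),(.547,.2951,.1693)]: print(Ri.apply(np.array(P)-o['tool_pos']).round(4))
E
python3 tg.py; python3 tw.py|head -3;python3 - <<'E'
from h import *
t=snap('top');b=snap('side')
for s in(t,b):
  for r in spotter.trace('bead1',s): print(round(r['conf'],2),r['box'],at(s,*cen(r),.02)[:2].round(3))
E
```

```text
[0.4877 0.3017 0.2234] [3.1413e+00 3.0000e-04 3.0191e+00] [ 0.3  0.8 -1.9] 63.8
[0.0003 0.0008 0.0541]
[-0.0597  0.0007  0.0542]
[0.4877 0.3017 0.2234] [ 0.3  0.8 -1.9]
tip pred {-0.01: [320.6, 186.4], 0: [321.8, 195.6], 0.01: [323.0, 204.7]}
0.67 [303.6, 112.6, 23.8, 26.7] top row 111 319.0 [(111, np.int64(318), np.int64(320)), (116, np.int64(306), np.int64(323)), (121, np.int64(308), np.int64(324)), (126, np.int64(309), np.int64(325)), (131, np.int64(309), np.int64(327)), (136, np.int64(310), np.int64(326))]
0.6 [335.6, 202.6, 7.2, 10.8] [ 0.564 -0.026]
0.48 [301.7, 207.2, 7.5, 12.5] [0.544 0.079]
```

Call:
servo_tool(commands=[0, 0, 0.02, 0, 0, 0, 0.025, 0, 0.0007, 0.04, 0, 0, 0, 0.025, 0, 0.0007, 0.054, 0, 0, 0, 0.025, 0, 0.0007, 0.054, 0, 0, 0, 0.025, 0, 0.0007, 0.054, 0, 0, 0, 0.025])

```text
time: 64.72
tool_pos: [0.4881, 0.3029, 0.1701]
ee_rot: [3.141, 0.001, 3.02]
wrist_force: [-0.3, -0.6, -1.2]
width: 0.0339
finger_force: 30.0
```

Call:
servo_tool(commands=[-0.01, 0, 0, 0, 0, 0, 0.025, -0.02, 0, 0, 0, 0, 0, 0.025, -0.03, 0, 0, 0, 0, 0, 0.025, -0.03, 0, 0, 0, 0, 0, 0.025, -0.03, 0, 0, 0, 0, 0, 0.025])

```text
time: 65.35
tool_pos: [0.5174, 0.2989, 0.1691]
ee_rot: [-3.141, -0.001, 3.019]
wrist_force: [0.0, 0.5, -0.2]
width: 0.0336
finger_force: 30.0
```

```bash
python3 tg.py
```

```text
[0.5174 0.2989 0.1691] [-3.1415e+00 -6.0000e-04  3.0194e+00] [ 0.   0.5 -0.2] 65.35
[ 0.0301 -0.0001 -0.0002]
[-0.0298 -0.0002 -0.0003]
```

Call:
servo_tool(commands=[-0.006, 0, 0, 0, 0, 0, 0.025, -0.012, 0, 0, 0, 0, 0, 0.025, -0.018, 0, 0, 0, 0, 0, 0.025, -0.024, 0, 0, 0, 0, 0, 0.025, -0.03, 0, 0, 0, 0, 0, 0.025, -0.03, 0, 0, 0, 0, 0, 0.025, -0.03, 0, 0, 0, 0, 0, 0.025])

```text
time: 66.22
tool_pos: [0.5472, 0.2954, 0.1692]
ee_rot: [3.142, -0.0, 3.02]
wrist_force: [-0.3, -0.5, -1.9]
width: 0.0337
finger_force: 30.0
```

Call:
servo_tool(commands=[0, 0, 0.006, 0, 0, 0, 0.025, 0, 0, 0.012, 0, 0, 0, 0.025, 0, 0, 0.016, 0, 0, 0, 0.025, 0, 0, 0.016, 0, 0, 0, 0.025])

```text
time: 66.72
tool_pos: [0.5472, 0.2954, 0.1547]
ee_rot: [3.141, 0.001, 3.02]
wrist_force: [-2.6, -0.9, 4.5]
width: 0.0339
finger_force: 30.0
```

```bash
python3 tg.py; python3 tw.py | head -3; python3 chk.py | head -4
```

```text
[0.5472 0.2954 0.1547] [3.1409e+00 1.2000e-03 3.0197e+00] [-2.6 -0.9  4.5] 66.725
[ 0.0601 -0.0002 -0.0146]
[ 0.0001 -0.0003 -0.0146]
[0.5472 0.2954 0.1547] [-2.6 -0.9  4.5]
tip pred {-0.01: [320.6, 186.3], 0: [321.8, 195.6], 0.01: [322.9, 204.6]}
0.91 [297.4, 15.1, 28.2, 57.9] top row 14 308.0 [(14, np.int64(307), np.int64(309)), (19, np.int64(306), np.int64(318)), (24, np.int64(299), np.int64(321)), (29, np.int64(299), np.int64(322)), (34, np.int64(300), np.int64(323)), (39, np.int64(301), np.int64(323))]
[0.54721187 0.29547202 0.1546647 ] [3.14084393e+00 1.13502989e-03 3.01974867e+00] 0.03415790554057899 66.825 [-2.05563729 -1.26498258  5.47738418]
stirrer 0.65 [214.5, 157.9, 9.2, 34.9] slope 0.099
stirrer 0.61 [235.9, 137.7, 14.6, 53.4] slope 0.134
stirrer 0.6 [246.7, 131.8, 7.5, 47.5] slope -0.021
```

The eye rests on the hook (+5 N upward). Releasing and rising straight up.

Call:
servo_tool(commands=[0, 0, 0, 0, 0, 0, 0.036, 0, 0, 0, 0, 0, 0, 0.04, 0, 0, 0, 0, 0, 0, 0.05, 0, 0, 0, 0, 0, 0, 0.06, 0, 0, 0, 0, 0, 0, 0.06, 0, 0, 0, 0, 0, 0, 0.06, 0, 0, 0, 0, 0, 0, 0.06, 0, 0, 0, 0, 0, 0, 0.06])

```text
time: 67.97
tool_pos: [0.5473, 0.2954, 0.1533]
ee_rot: [3.141, 0.0, 3.02]
wrist_force: [0.7, 0.6, -0.6]
width: 0.0603
finger_force: 0.0
```

Call:
servo_tool(commands=[0, 0, -0.01, 0, 0, 0, 0.06, 0, 0, -0.025, 0, 0, 0, 0.06, 0, 0, -0.045, 0, 0, 0, 0.06, 0, 0, -0.07, 0, 0, 0, 0.06, 0, 0, -0.1, 0, 0, 0, 0.06, 0, 0, -0.13, 0, 0, 0, 0.06, 0, 0, -0.157, 0, 0, 0, 0.06, -0.054, 0, -0.157, 0, 0, 0, 0.06, -0.054, 0, -0.157, 0, 0, 0, 0.06, -0.054, 0, -0.157, 0, 0, 0, 0.06])

```text
time: 69.22
tool_pos: [0.6007, 0.2888, 0.3105]
ee_rot: [3.141, -0.001, 3.019]
wrist_force: [-0.0, -0.7, -0.1]
width: 0.0602
finger_force: 0.0
```

```bash
python3 - <<'E'
from h import *
o=robot.get_obs();print(o['tool_pos'],o['ee_rot'],o['wrist_force'])
w=snap('wrist');t=snap('top');b=snap('side')
for r in spotter.trace('stirrer',w): print('w',round(r['conf'],2),r['box'],at(w,*cen(r),.2).round(3))
for r in spotter.trace('stirrer',b): 
    ys,xs=np.nonzero(r['region']);print('s',round(r['conf'],2),r['box'],np.polyfit(ys,xs,1)[0].round(3))
print([proj(b,[.5468,.294,z]).round(1).tolist() for z in(.2435,.1875,.0425)])
for nm in('brushpot','varnish'):
  for r in spotter.trace(nm,t)[:1]: print(nm,r['box'],at(t,*cen(r),.04).round(3))
for n,s in(('w',w),('t',t),('s',b)):
  for nm in('bead1','old1'):
    for r in spotter.trace(nm,s): print(n,round(r['conf'],2),np.round(r['box']),at(s,*cen(r),.02)[:2].round(3))
E
```

```text
[0.60071945 0.28878797 0.31045561] [ 3.14146784e+00 -5.23584957e-04  3.01939297e+00] [-0.00197722 -0.7058969  -0.07758776]
w 0.94 [373.5, 90.4, 27.1, 24.0] [0.513 0.369 0.2  ]
w 0.91 [391.5, 169.3, 57.8, 35.0] [0.604 0.396 0.2  ]
w 0.71 [302.6, 128.6, 39.6, 21.4] [0.544 0.296 0.2  ]
w 0.56 [179.4, 193.4, 15.6, 20.3] [0.593 0.141 0.2  ]
w 0.55 [303.4, 14.2, 23.4, 42.0] [0.441 0.304 0.2  ]
s 0.64 [194.0, 174.6, 14.5, 45.1] 0.126
s 0.59 [238.8, 128.8, 9.9, 65.7] 0.058
s 0.51 [212.1, 147.9, 11.9, 42.9] 0.064
s 0.5 [245.9, 120.8, 9.9, 59.9] 0.032
[[241.1, 125.9], [242.5, 145.7], [245.9, 193.4]]
brushpot [297.6, 142.8, 22.6, 23.7] [0.728 0.068 0.04 ]
varnish [298.6, 142.7, 23.0, 25.3] [0.728 0.069 0.04 ]
w 0.61 [132. 182.  17.  14.] [ 0.594 -0.023]
w 0.58 [128. 165.  19.  17.] [ 0.563 -0.025]
w 0.58 [305. 128.  35.  24.] [0.552 0.294]
w 0.81 [140. 195.  18.  12.] [ 0.614 -0.009]
w 0.69 [130. 147.  16.  13.] [ 0.531 -0.01 ]
w 0.66 [178. 195.  14.  18.] [0.628 0.05 ]
w 0.57 [184. 187.  17.  13.] [0.608 0.071]
w 0.54 [159. 198.  16.  16.] [0.629 0.015]
t 0.39 [303. 206.   6.  14.] [0.544 0.079]
t 0.37 [333. 202.  10.  10.] [ 0.564 -0.026]
t 0.64 [322. 180.  12.  12.] [0.63  0.013]
t 0.61 [313. 186.   7.   6.] [0.627 0.05 ]
t 0.43 [329. 190.  10.   4.] [ 0.616 -0.01 ]
t 0.4 [306. 190.   5.   8.] [0.609 0.072]
s 0.57 [257. 211.  94.  70.] [0.576 0.035]
s 0.43 [277. 234.  14.  12.] [0.549 0.082]
s 0.67 [304. 228.   9.  11.] [0.612 0.074]
s 0.6 [322. 239.  10.   6.] [0.634 0.026]
s 0.56 [312. 232.  14.  11.] [0.629 0.051]
```

All 8 beads are accounted for in the tin, in a ring along the wall. The stirrer is at the hook seat, upright (side box rows 129–194, expected 126–193). I'll let it settle, check once more and hand in.

Call:
servo_tool(commands=[0, 0, -0.03, 0, 0, 0, 0.06, 0, 0, -0.03, 0, 0, 0, 0.06, 0, 0, -0.03, 0, 0, 0, 0.06, 0, 0, -0.03, 0, 0, 0, 0.06, 0, 0, -0.03, 0, 0, 0, 0.06, 0, 0, -0.03, 0, 0, 0, 0.06, 0, 0, -0.03, 0, 0, 0, 0.06, 0, 0, -0.03, 0, 0, 0, 0.06])

```text
time: 70.88
tool_pos: [0.6008, 0.2888, 0.3403]
ee_rot: [3.141, 0.0, 3.02]
wrist_force: [0.2, -0.2, 0.6]
width: 0.0598
finger_force: 0.0
```

```bash
python3 - <<'E'
from h import *
b=snap('side');w=snap('wrist');ok=False
for r in spotter.trace('stirrer',b): print(r['box']); ok|= abs(r['box'][0]-239)<5 and abs(r['box'][1]-127)<6 and r['box'][3]>50
for r in spotter.trace('stirrer',w):
    p=at(w,*cen(r),.2);print(p.round(3))
for r in spotter.trace('brushpot',b)[:1]: print('pot',r['box'])
if ok: print(close_job())
E
```

```text
[236.3, 130.7, 16.0, 62.2]
[245.8, 130.5, 8.5, 48.6]
[192.3, 173.6, 14.5, 45.3]
[214.3, 159.0, 10.9, 24.6]
[0.605 0.397 0.2  ]
[0.44  0.304 0.2  ]
[0.513 0.371 0.2  ]
[0.545 0.295 0.2  ]
[0.531 0.097 0.2  ]
pot [369.8, 177.3, 56.0, 87.4]
the job is handed in; nothing more can be done
None
```

The job is handed in, and no verdict came back: all 8 beads (3 fresh, 5 old) are in the tin, they were stirred for over four full turns at about 36 mm radius close to the bottom, the stirrer hangs on its hook again, and the brush pot and jar were never touched.

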